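# Load the blow-off tray, unlock and hold the air lever

### The arm

A 6-joint arm with a two-finger parallel gripper is mounted at the origin on the work surface. World frame = base frame: x ahead of the robot, y to its left, z up, the work surface at z = 0. Lengths are in mm, angles in rad, forces in N, time in s.
With the tool pointing down it reaches from about 275 to 825 mm from the base axis. Payload 5.2 kg.
Tool frame: the origin (TCP) lies at the very end of the fingers, on their centre line; the grasp point (between the pads) lies 19 mm behind it; z points along the fingers, y is the direction in which the jaws open and shut (so a half turn about z gives the same grasp; the last joint's range is limited). The gripper opens to 93 mm and grips with 3 to 60 N. Pads are 15 mm wide; open, the fingers measure 128 mm over their backs; the gripper's body (75 mm by 188 mm) begins 65 mm behind the grasp point.
Start: joints at [1.096, 0.259, 1.535, -0, 1.348, -0.203], TCP at [147.634, 529.82, 180.353] pointing down, gripper open.
Joint ranges: [-3.14, 3.14], [-0.91, 2.08], [0.19, 2.58], [-1.22, 4.36], [0.22, 2.71], [-3.12, 3.12]. Speed limits (rad/s): [2.57, 2.57, 3.14, 3.14, 3.14, 3.14].

### API

Orientations are given as [roll, pitch, yaw] about the fixed x, y, z axes, in that order (R = Rz(yaw) Ry(pitch) Rx(roll)).
In Python, from bench import robot gives the robot as it stands. The module is installed in compiled form; this text tells all that it offers. Calls block until the motion is done:
- robot.move_ptp(position, orientation): joint-space move of the TCP to a pose.
- robot.move_linear(position, ori=None, speed=150, f_stop=None): straight line of the TCP; ori=None keeps the orientation; speed is the mean speed in mm/s. With f_stop (N) it stops when the force on the tool has changed by that much, and returns True; else False.
- robot.move_j(angles): joint-space move.
- robot.move_gripper(opening): opening from 0.0 (shut) to 1.0 (fully open); the grip force is fixed at half the most; returns when the fingers have stopped.
- robot.sleep(seconds).
- robot.inverse_kinematics(position, orientation): joint angles nearest the present ones, or None.
- robot.get_image(name): name is "scene" or "top" or "wrist"; returns a dict with "img" (420x560x3 uint8, blue, green, red), "fovy" (degrees; the focal length in pixels is half the picture's height over the tangent of half this angle, whatever the lens; pixels are square), "cx", "cy" (the principal point, pixels), "k1" (the pictures are not rectified: a ray, as slopes to the right and down, at radius r is drawn at 1 + k1 r^2 times it, then the intrinsics apply), "eye" and "orientation" of the camera in the world. Camera axes: x right, y down, z forward; pixel columns grow to the right and rows downward; lengths in mm; the calibration is good to about 2 mm. A picture is of the moment at which its call begins. There is no depth.
A pose or a line that the arm cannot do raises robot.MotionError and nothing moves.
- robot.hand_in(): hands the job in, once; it reports no verdict.
Readings, each from a call of its own:
- robot.current_t(): time.
- robot.current_qpos(): joint angles.
- robot.current_joint_vel(): joint speeds.
- robot.current_joint_efforts(): joint torques, N m.
- robot.current_tcp_pos(): TCP position.
- robot.current_eef_rot(): TCP orientation.
- robot.current_contact_force(): force on the tool from outside, world axes, zero at the start.
- robot.current_ft_torque(): the same for the moment, N m.
- robot.current_gripper_width(): opening from 0.0 (shut) to 1.0 (fully open).
Only numpy, scipy, OpenCV 4.12 (cv2) and the standard library are available. Lean on these libraries where they do the work, as an engineer would, in place of code of your own. Each camera call takes 0.05 s, during which the arm holds its last target.

### The job

Stand the two steel couplings from the bench upright in empty cells of the blue tray, one per cell, setting them down rather than dropping them. When both stand there released, flip the yellow safety catch over towards the front of the grey stand, and only then pull the red-handled air lever all the way to the front. It springs back, so finish with the gripper still holding it fully pulled; do not disturb the brass coupling, the green valve or the spanner.

Things in the scene. Friction and masses are not known exactly. Their poses are not given: they have to be found in the camera images.
- couplingA_mid (a point): Centre (half-way up, 45 mm above its foot) of a loose steel coupling, 90 mm tall, upright, round about its z axis, 0.2 to 0.4 kg. It is a plain cylinder 38 mm in diameter from 35 mm above its foot to the top; below is a 32 mm neck, and its foot is 40 mm in diameter. Best gripped about 20 mm above this point.
- couplingB_mid (a point): The same point of the second steel coupling, identical to the first.
- brass_coupling_mid (a point): Centre of a brass coupling of the same shape and size that already stands in one cell of the tray; it is to stay there.
- tray: Open blue plastic tray fixed to the bench, 150 x 150 mm and 50 mm high, walls and floor 5 mm thick, divided into 2 x 2 cells of 67.5 mm square; origin at the centre of its underside, x and y along its walls (any yaw). Beyond its +x wall runs a 16 mm steel air rail, 30 mm up, with small upright nozzles reaching 50 mm up.
- cell0 (a point): Centre of the floor of tray cell 0, 5 mm above the bench (tray frame x -36.25, y -36.25 mm).
- cell1 (a point): Centre of the floor of tray cell 1, 5 mm above the bench (tray frame x -36.25, y +36.25 mm).
- cell2 (a point): Centre of the floor of tray cell 2, 5 mm above the bench (tray frame x +36.25, y -36.25 mm).
- cell3 (a point): Centre of the floor of tray cell 3, 5 mm above the bench (tray frame x +36.25, y +36.25 mm).
- stand: Grey air valve stand fixed to the bench, a box 140 (x) x 240 (y) x 100 mm high; origin at the centre of its underside; its front looks along its own -x (towards the robot, give or take its yaw). A cross shaft 125 mm up carries the lever at y = -70 mm and, at y = +70 mm, an upright steel dog, 55 mm tall above the shaft, that the yellow catch blocks. A dial gauge lies on top at the middle.
- valve_lever (a joint): Angle of the air lever: 0 at rest (leaning 0.35 rad to the stand's +x, the back), grows as its handle is pulled to the stand's -x (the front); fully pulled 0.72 rad. A spring drives it back to 0: about 4 N at the handle at rest, about 10 N fully pulled. While the catch is closed it stops at about 0.1.
- lever_hinge (a point): Point on the lever's hinge axis (the axis is along the stand's y) level with the middle of the handle, 125 mm up.
- lever_handle (a point): Centre of the lever's red handle, 100 mm from the hinge axis and 219 mm above the bench at rest. The handle is a barrel 28 mm in diameter and 36 mm long lying along the stand's y, so it can be pinched from above by its flat ends, 36 mm apart, and turns between the pads; the rod below is 12 mm thick.
- safety_catch (a joint): Angle of the yellow safety catch: 0 closed (lying level, pointing to the stand's +x against the dog), grows as it is lifted up and over to the stand's -x (front); stop at 2.3 rad. Turns easily; past about 1.1 rad it falls open by its own weight, before that it falls shut.
- catch_tab (a point): Grip point on the catch's upright thumb tab, which is 10 mm thick (x), 16 mm wide along the stand's y and stands 33 mm above the catch bar (16 mm wide, 12 mm high, 56 mm long). Closed, this point lies 30 mm towards +x of the catch's hinge and 24 mm above it, 189 mm above the bench. The tab is clear on both its y sides.
- catch_hinge (a point): Middle of the catch's hinge; the axis runs along the stand's y, 165 mm above the bench, on a 12 mm square post.
- gate_valve: Loose bystander: green flanged valve with a blue handwheel, 64 mm across, 92 mm tall; origin at the centre of its foot.
- spanner: Loose bystander: steel spanner lying flat beyond the couplings, about 180 mm long.
Mind the look-alikes: they are no part of the job. There is more than one size of the tray; the one meant has the size given above.

How it is judged:
By the outcome, as a careful person would: the job done as asked, in the order asked, and still so for the second after the job is handed in, while the arm keeps its last pose, push and grip.
It also fails if it takes over 72 s, if anything falls off the work surface, if the arm or the gripper's body presses on something with over 40 N, if the wrist force passes 120 N, or if a joint passes its speed limit or range.

## Working session

There is one attempt and no reset: what is moved stays moved. The work goes in short steps, each a Python script; the robot and the scene stay as the last script left them, time stands still between calls to the robot, and variables do not carry over. Pictures are saved under pics/ and viewed, and the job is handed in when it is done.

```bash
mkdir -p pics; ls; cat > h.py <<'E'
import numpy as np, cv2, pickle
from bench import robot
def snap(name,out):
    d=robot.get_image(name); cv2.imwrite(f'pics/{out}.png',d['img']); pickle.dump(d,open(f'pics/{out}.pkl','wb')); return d
E
python3 - <<'E'
from h import *
for n in ('scene','top','wrist'):
    d=snap(n,n+'0'); print(n,{k:v for k,v in d.items() if k!='img'})
print(robot.current_t(),robot.current_eef_rot(),robot.current_gripper_width())
E
```

```text
pics
scene {'fovy': 57.69966000239986, 'cx': 287.50172025999683, 'cy': 208.4921127797831, 'k1': 0.030850818061233003, 'eye': array([1155.3938203 ,   16.10641448,  920.6554064 ]), 'orientation': array([-2.47502018, -0.01053988,  1.71882171])}
top {'fovy': 49.90013634465482, 'cx': 277.92204926500625, 'cy': 211.91452284397283, 'k1': -0.045348826307679585, 'eye': array([ 273.75042329,  -42.13733763, 1218.80450798]), 'orientation': array([-2.9080007 ,  0.00325482, -1.62634695])}
wrist {'fovy': 65.97460331696502, 'cx': 275.36259438893745, 'cy': 207.3250107693985, 'k1': -0.012644504375241975, 'eye': array([ 81.15688188, 548.35720802, 384.61026175]), 'orientation': array([2.88718822e+00, 1.98238911e-03, 1.29872110e+00])}
0.15 [-3.14024806e+00 -2.22185399e-04  2.86986259e+00] 0.9970494733233064
```

View pics/scene0.png

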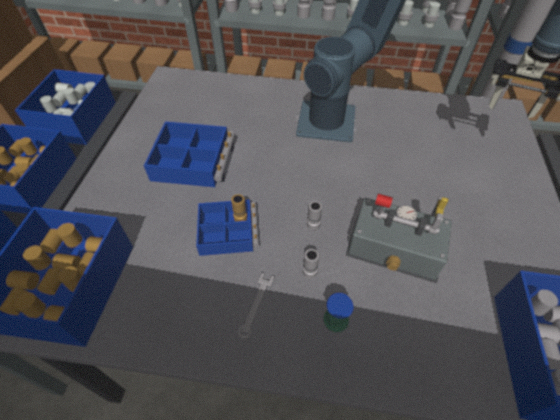

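View pics/top0.png

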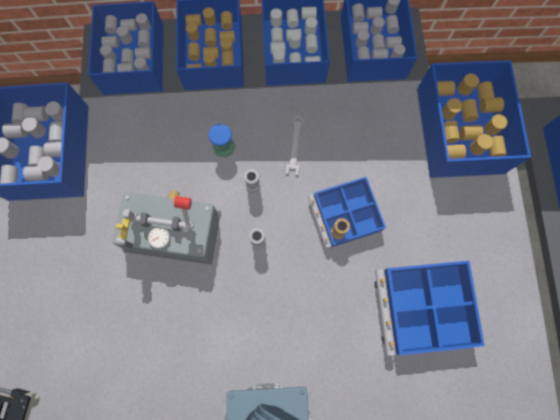

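View pics/wrist0.png

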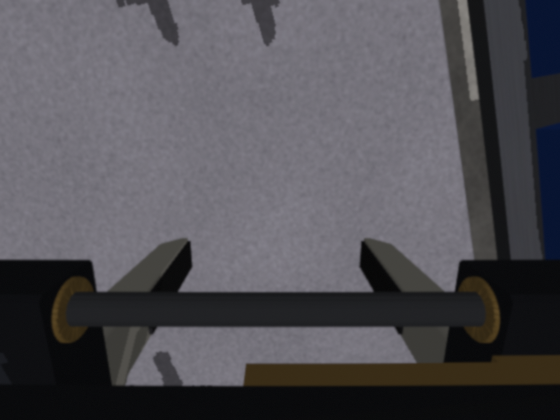

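The top view looks down with +x up and +y left:
- **Steel couplings:** (252,178) and (257,237).
- **Trays:** the small one is at (348,212) with the brass coupling at (342,228), and the larger look-alike is at (434,307).
- **Stand:** (167,225), with its lever at (182,203) and its catch at (123,225).
- **Bystanders:** valve at (221,137), spanner at (297,145).
- **Not part of the job:** the couplings in the background bins.

Next I'll enlarge the crops to measure.

```bash
cat >> h.py <<'E'
from scipy.spatial.transform import Rotation as R
from scipy.optimize import least_squares
def cam(d):
    f=d['img'].shape[0]/2/np.tan(np.radians(d['fovy'])/2)
    return f,R.from_euler('xyz',d['orientation']).as_matrix(),np.array(d['eye'])
def ray(d,p):
    f,M,e=cam(d); s=np.array([(p[0]-d['cx'])/f,(p[1]-d['cy'])/f]); u=s.copy()
    for _ in range(20): u=s/(1+d['k1']*(u@u))
    v=M@np.array([u[0],u[1],1]); return e,v/np.linalg.norm(v)
def atz(d,p,z):
    e,v=ray(d,p); return e+v*(z-e[2])/v[2]
def proj(d,P):
    f,M,e=cam(d); c=M.T@(np.array(P,float)-e); u=c[:2]/c[2]; u=u*(1+d['k1']*(u@u)); return np.array([d['cx'],d['cy']])+f*u
def tri(obs):
    A=np.zeros((3,3));b=np.zeros(3); L=[ray(d,p) for d,p in obs]
    for e,v in L:
        Q=np.eye(3)-np.outer(v,v);A+=Q;b+=Q@e
    X=np.linalg.solve(A,b); return X,[round(float(np.linalg.norm((np.eye(3)-np.outer(v,v))@(X-e))),1) for e,v in L]
def load(n): return pickle.load(open(f'pics/{n}.pkl','rb'))
def crop(n,x,y,w,h,s,out):
    im=load(n)['img'][y:y+h,x:x+w]; im=cv2.resize(im,None,fx=s,fy=s,interpolation=cv2.INTER_CUBIC)
    for i in range(0,w,10):
        cv2.putText(im,str(x+i),(i*s,8),0,.3,(0,255,255),1); cv2.line(im,(i*s,10),(i*s,14),(0,255,255),1)
    for j in range(0,h,10):
        cv2.putText(im,str(y+j),(0,j*s+4),0,.3,(0,255,255),1); cv2.line(im,(20,j*s),(24,j*s),(0,255,255),1)
    cv2.imwrite(f'pics/{out}.png',im)
E
python3 - <<'E'
from h import *
crop('top0',230,160,160,110,5,'c_top1')
crop('top0',100,170,130,100,6,'c_top2')
crop('scene0',180,180,150,110,5,'c_sc1')
crop('scene0',340,180,130,100,6,'c_sc2')
E
```

```text
(no output)
```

View pics/c_top1.png

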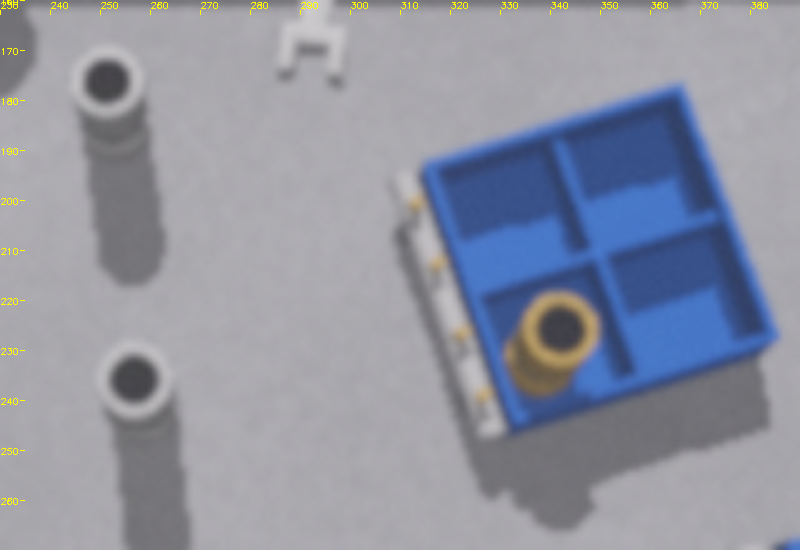

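View pics/c_top2.png

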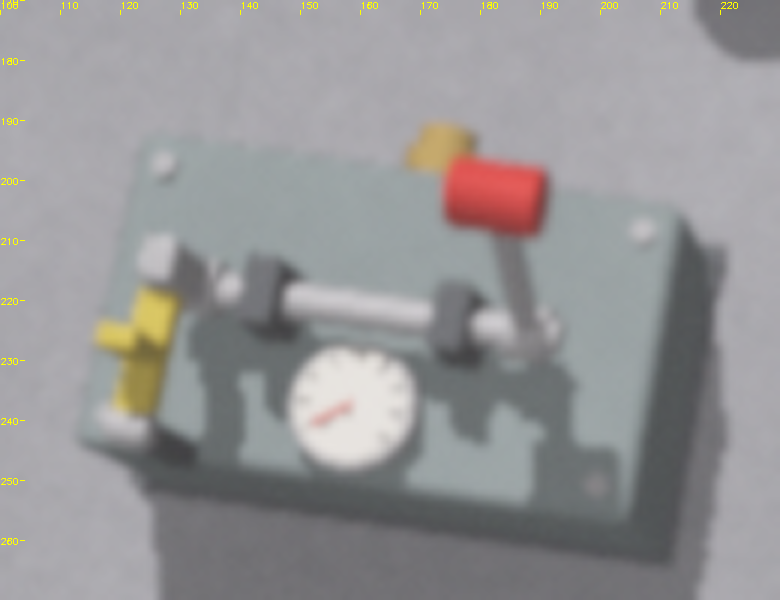

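View pics/c_sc1.png

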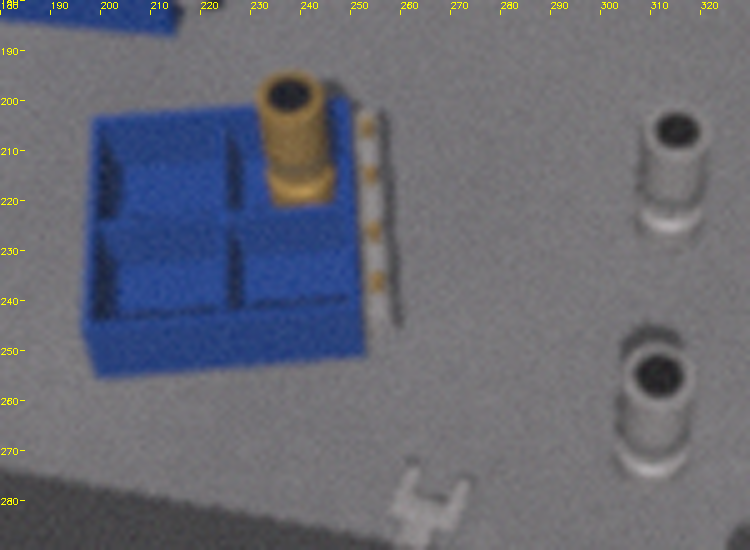

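View pics/c_sc2.png

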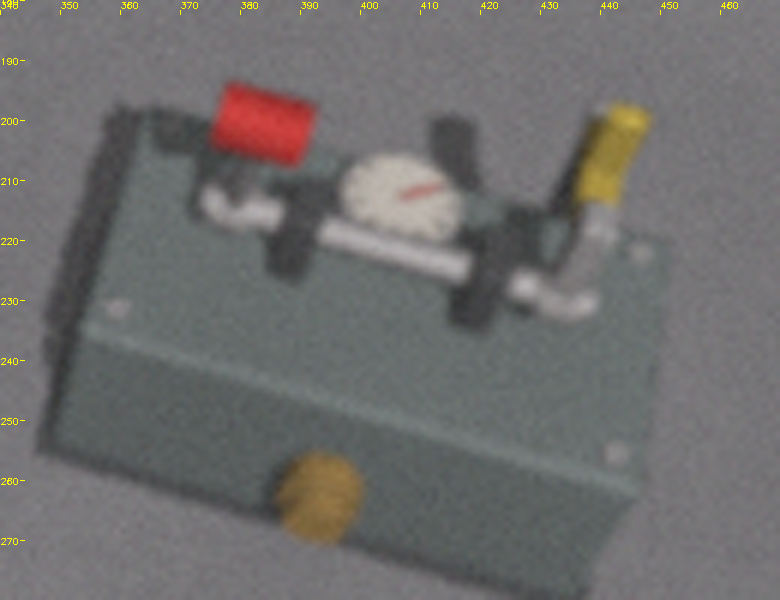

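```bash
python3 - <<'E'
from h import *
np.set_printoptions(precision=1,suppress=True)
t,s=load('top0'),load('scene0')
def P(n,a,b): 
    X,e=tri([(t,a),(s,b)]); print(n,X,e)
P('A top',(251.2,176),(311.8,254.8))
P('B top',(256.8,235.8),(315.2,206))
P('brass top',(341.8,225.3),(237.2,198.6))
P('c ++',(314.6,192.6),(253,242.4))
P('c +-',(366.6,177.2),(198,244))
P('c --',(385.4,227.6),(198.6,203.6))
P('c -+',(331.6,246.6),(250,199.6))
P('handle',(182.4,202.6),(384.,200.6))
P('tabtip',(117,226.2),(446.5,199.5))
P('dogtop?',(126,212),(441,214))
for n,p in (('++',(314.6,192.6)),('+-',(366.6,177.2)),('--',(385.4,227.6)),('-+',(331.6,246.6))): print(n,atz(t,p,50))
print('stand top corners',[atz(t,((c[0]/6+100),c[1]/6+170),100)[:2] for c in ((148,137),(683,210),(628,520),(80,440))])
print('valve',atz(t,(221,137),92)[:2],'bigtray',[atz(t,p,50)[:2] for p in ((387,268),(471,263))])
E
```

```text
A top [643.7  11.2  86.9] [0.1, 0.1]
B top [483.7   3.6  85.9] [0.2, 0.2]
brass top [ 497.4 -215.    93.3] [1.2, 1.2]
c ++ [ 601.5 -154.4   41.5] [1.7, 1.7]
c +- [ 634.5 -297.9   49.9] [1.6, 1.6]
c -- [ 494.3 -337.2   43.7] [0.4, 0.4]
c -+ [ 452.4 -191.4   39.5] [1.3, 1.3]
handle [546.5 166.2 216.3] [0.1, 0.1]
tabtip [503.3 322.3 198.2] [0.5, 0.5]
dogtop? [540.  308.5 184. ] [1.1, 1.1]
++ [ 599.4 -155.2   50. ]
+- [ 634.8 -299.6   50. ]
-- [ 493.1 -335.2   50. ]
-+ [ 450.6 -188.8   50. ]
stand top corners [array([612.8, 340.3]), array([567.2, 109.6]), array([435.5, 135.5]), array([481.7, 366.2])]
valve [756.2  87.4] bigtray [array([ 386.5, -327.7]), array([ 386.3, -549.6])]
```

The small tray measures about 149 mm a side, so it's the right one; the other is about 222 mm. The brass coupling stands in cell 3, which leaves cells 0, 1 and 2 empty. I'll take a close wrist look at coupling B and at the stand on the way, as the check before the first reach.

```bash
python3 - <<'E'
from h import *
p=robot.current_tcp_pos()
robot.move_linear([p[0]+40,p[1],330],speed=250)
robot.move_ptp([580,260,330],[np.pi,0,np.pi-.197])
snap('wrist','w_st1')
robot.move_ptp([560,10,300],[np.pi,0,np.pi])
snap('wrist','w_B1')
print(robot.current_t(),robot.current_tcp_pos(),robot.current_eef_rot())
E
```

```text
3.7417 [560.36321952  11.37770753 300.35959913] [ 3.14114972e+00  8.28462924e-04 -3.14032161e+00]
```

View pics/w_st1.png

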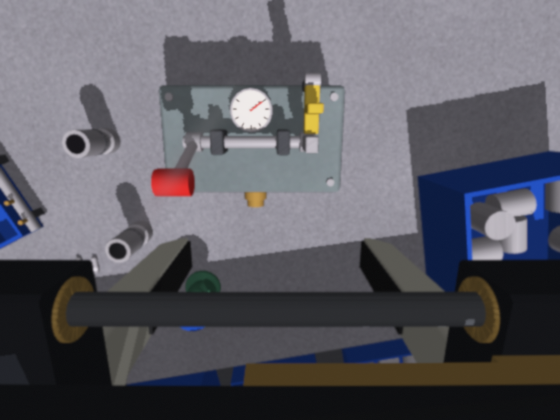

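View pics/w_B1.png

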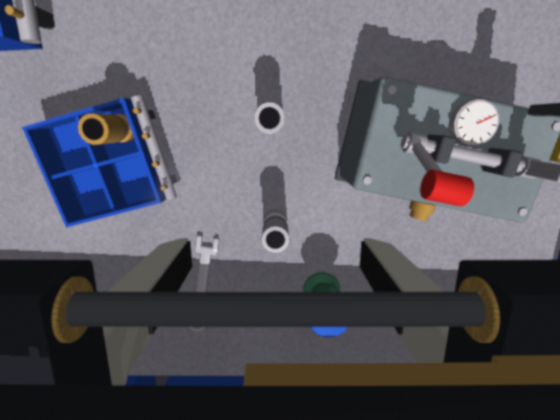

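w_B1 shows coupling B at (269,118), A at (275,239), the tray corners and the brass coupling at (93,128). w_st1 shows the catch at (313,105) and the handle at (173,182). I'll crop both and triangulate.

```bash
python3 - <<'E'
from h import *
crop('w_B1',10,85,180,150,4,'c_wb')
crop('w_st1',140,65,220,140,3,'c_ws0')
crop('w_st1',290,65,70,95,6,'c_ws')
a=cv2.imread('pics/c_ws.png')
crop('w_B1',240,90,70,170,3,'c_wc'); b=cv2.imread('pics/c_wc.png')
h=max(a.shape[0],b.shape[0]); z=np.zeros((h,a.shape[1]+b.shape[1],3),np.uint8); z[:a.shape[0],:a.shape[1]]=a; z[:b.shape[0],a.shape[1]:]=b
cv2.imwrite('pics/c_j.png',z)
E
```

```text
(no output)
```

View pics/c_wb.png

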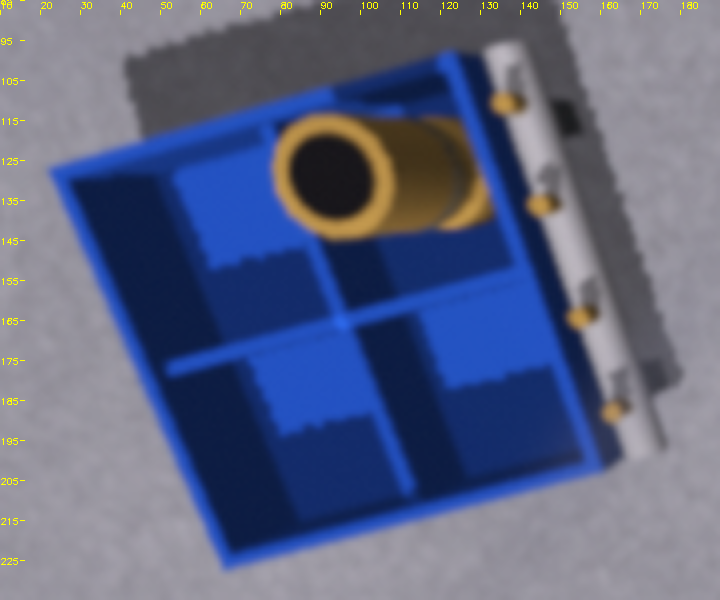

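View pics/c_ws0.png

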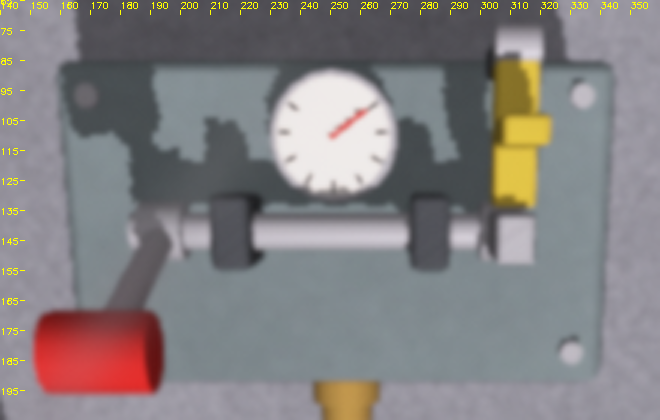

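View pics/c_j.png

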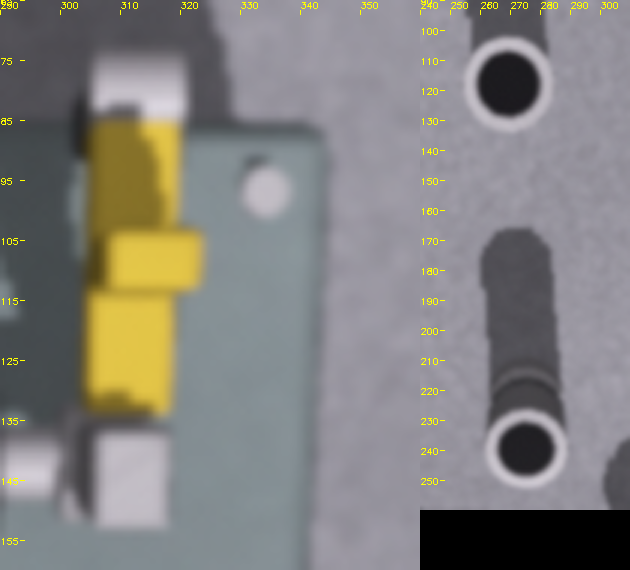

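```bash
python3 - <<'E'
from h import *
np.set_printoptions(precision=1,suppress=True)
t,s,w,b=load('top0'),load('scene0'),load('w_st1'),load('w_B1')
def P(n,*o): 
    X,e=tri(o); print(n,X,e)
P('A',(t,(251.2,176)),(s,(311.8,254.8)),(b,(275,239)))
P('B',(t,(256.8,235.8)),(s,(315.2,206)),(b,(269,117.6)))
P('A2',(w,(124.5-4.5-0.5+0.,248)),(b,(275,239)))
# tray
tc=[(65.5,226.5),(23.5,127.5),(122.5,99),(158.5,201.5)]  # far -y, near -y, near +y, far +y
C=np.array([atz(b,p,50) for p in tc]); print(C, C.mean(0),[np.linalg.norm(C[i]-C[i-1]) for i in range(4)])
tt=[(366.6,177.2),(385.4,227.6),(331.6,246.6),(314.6,192.6)]
ss=[(198,244),(198.6,203.6),(250,199.6),(253,242.4)]
for i in range(4): P('rim',(t,tt[i]),(s,ss[i]),(b,tc[i]))
P('handle',(t,(182.4,202.6)),(s,(384.,200.6)),(w,(172.5,182.4)))
P('tabtop',(t,(117.5,226.2)),(s,(446.5,199.5)),(w,(315.9,108.4)))
print('tab z204',atz(w,(315.9,108.4),204),'dog z180',atz(w,(312,144.7),180),'handle219',atz(w,(172.5,182.4),219))
print('bar mid y171', atz(w,(311.5,125),171), 'bar/tab back', atz(w,(315.9,113.5),204),'bar end',atz(w,(311.5,133.7),171))
Q=np.array([atz(w,p,100) for p in ((160,86),(343.3,86.7),(340,191.7),(0,0))]);print(Q[:3])
E
```

```text
A [644.3  11.   87.8] [0.8, 0.1, 0.9]
B [484.1   3.4  86.2] [0.7, 0.2, 0.7]
A2 [644.7  10.8  84.3] [1.6, 1.6]
[[ 639.6 -300.7   50. ]
 [ 496.5 -335.9   50. ]
 [ 459.8 -194.2   50. ]
 [ 601.4 -158.4   50. ]] [ 549.3 -247.3   50. ] [np.float64(147.31991989865554), np.float64(147.35071907134937), np.float64(146.34535445922478), np.float64(146.066638127056)]
rim [ 636.1 -297.3   53.2] [2.7, 2.2, 2.4]
rim [ 495.4 -337.2   46. ] [1.8, 0.6, 1.8]
rim [ 455.7 -192.5   44.4] [5.1, 0.9, 5.4]
rim [ 602.  -155.9   44.7] [1.1, 3.9, 4.1]
handle [547.1 165.1 218.3] [1.3, 1.2, 1.7]
tabtop [504.4 319.7 199.6] [2.0, 1.4, 3.0]
tab z204 [505.6 316.4 204. ] dog z180 [541.5 309.1 180. ] handle219 [547.5 163.6 219. ]
bar mid y171 [521.2 313.  171. ] bar/tab back [510.4 315.6 204. ] bar end [530.4 311.4 171. ]
[[438.1 139.9 100. ]
 [484.3 368.  100. ]
 [618.3 344.  100. ]]
```

A is at (644.5, 11) and B at (484, 3.5), with their tops at about 87 mm by triangulation against 90 mm in the text. The tray centre is at about (547, -246) with yaw 104.8°. A goes to cell 0 first.

```bash
cat >> h.py <<'E'
Y=2.614
def pick(x,y):
    robot.move_ptp([x,y,150],[np.pi,0,Y])
    r=robot.move_linear([x,y,50],speed=120,f_stop=15)
    robot.move_gripper(0.0); print('grip',r,robot.current_gripper_width()*93,robot.current_tcp_pos())
    robot.move_linear([x,y,200],speed=180); print('up',robot.current_gripper_width()*93,robot.current_contact_force())
def place(x,y):
    robot.move_ptp([x,y,200],[np.pi,0,Y])
    robot.move_linear([x,y,72],speed=120)
    r=robot.move_linear([x,y,50],speed=22,f_stop=4)
    print('down',r,robot.current_tcp_pos(),robot.current_contact_force(),robot.current_gripper_width()*93)
E
python3 - <<'E'
from h import *
pick(644.5,11)
place(591.3,-271.8)
snap('top','t_p1'); snap('scene','s_p1')
print(robot.current_t())
crop('t_p1',290,160,110,100,5,'c1');crop('s_p1',180,140,110,130,4,'c2')
a,b=cv2.imread('pics/c1.png'),cv2.imread('pics/c2.png');z=np.zeros((520,990,3),np.uint8);z[:500,:550]=a;z[:,550:]=b;cv2.imwrite('pics/c3.png',cv2.resize(z,(790,415)))
E
```

```text
grip False 34.9777014474768 [644.4044445   10.83247048  49.95288652]
up 35.42424221699986 [-0.94950842  0.15383967 -3.99058344]
down True [ 590.96228709 -271.81145308   54.8236678 ] [ 0.3791974  -0.24259105  4.4255957 ] 35.09645591909792
10.575
```

View pics/c3.png

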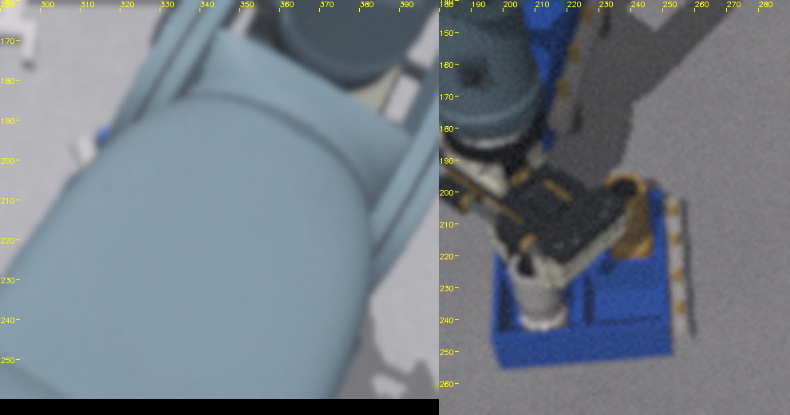

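Contact came at TCP z = 54.8, which is the cell floor. The scene view shows the steel coupling inside cell 0 at about (208,235). I'll release it and fetch B.

```bash
python3 - <<'E'
from h import *
robot.move_gripper(0.7)
robot.move_linear([591,-271.8,160],speed=150)
robot.move_gripper(1.0)
robot.move_linear([560,-150,200],speed=300)
snap('wrist','w_p1'); snap('scene','s_p1b')
pick(484,3.5)
place(521.2,-290.3)
snap('scene','s_p2')
print(robot.current_t())
crop('s_p1b',180,160,130,100,4,'c1');crop('s_p2',180,160,130,100,4,'c2')
cv2.imwrite('pics/c4.png',cv2.resize(np.hstack([cv2.imread('pics/c1.png'),cv2.imread('pics/c2.png')]),(800,308)))
E
```

```text
grip False 34.53418353521645 [483.95418864   3.5050935   49.96745478]
up 35.047020073602724 [ 0.23295741  0.36380527 -4.07135922]
down True [ 520.98058146 -290.15727623   54.85960771] [ 0.17443324 -0.60364862  4.12975101] 35.01153746251056
20.3083
```

View pics/c4.png

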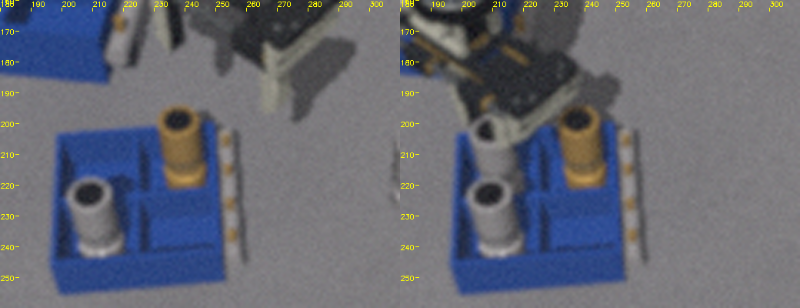

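View pics/w_p1.png

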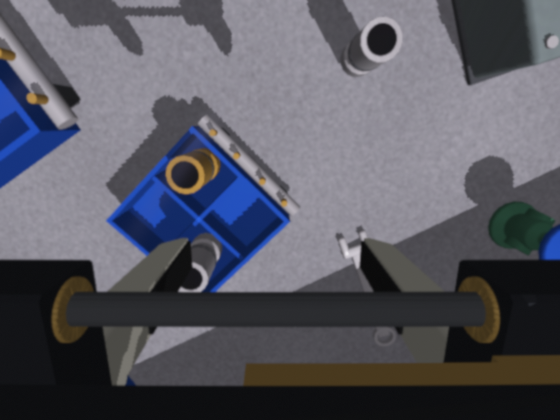

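The coupling in cell 0 stands upright at (210,220), and B is down in cell 1 at (210,205). I'll release B and take a second, closer wrist view of the tab and handle.

```bash
python3 - <<'E'
from h import *
robot.move_gripper(0.7)
robot.move_linear([521,-290.2,160],speed=150)
robot.move_gripper(1.0)
robot.move_linear([510,-120,300],speed=300)
snap('scene','s_p3')
robot.move_ptp([575,300,290],[np.pi,0,np.pi-.197])
snap('wrist','w_st2')
print(robot.current_t(),robot.current_tcp_pos())
crop('w_st2',280,30,130,120,6,'c5'); crop('s_p3',180,170,100,90,6,'c6')
cv2.imwrite('pics/c7.png',load('w_st2')['img'])
E
```

```text
25.075 [575.58685119 298.48657415 290.16297893]
```

View pics/c7.png

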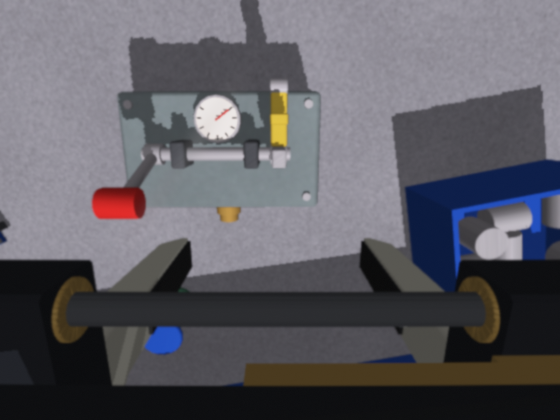

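View pics/c5.png

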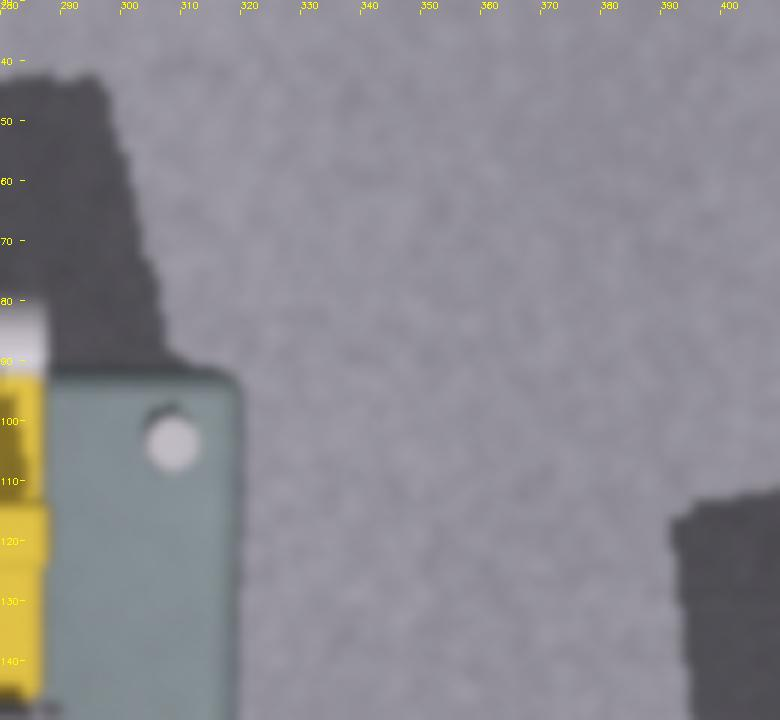

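View pics/c6.png

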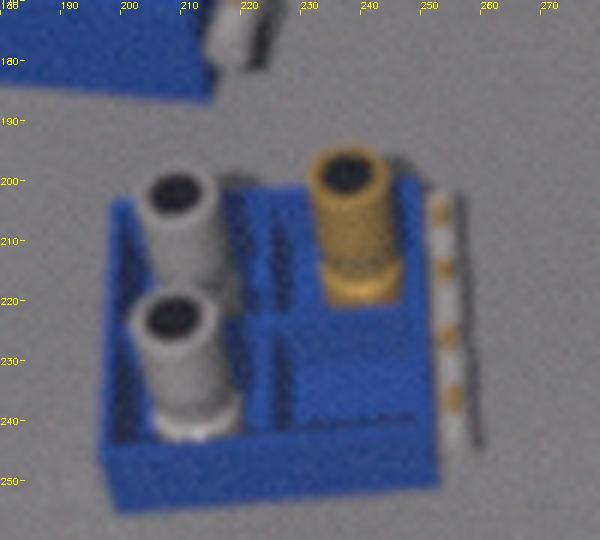

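Both steel couplings stand released in cells 0 and 1, with the brass one unchanged at (238,198). I'll re-crop to the catch and handle.

```bash
python3 - <<'E'
from h import *
crop('w_st2',255,70,60,110,7,'c5'); crop('w_st2',85,140,70,90,5,'c6')
a,b=cv2.imread('pics/c5.png'),cv2.imread('pics/c6.png');z=np.zeros((770,770,3),np.uint8);z[:,:420]=a;z[:450,420:]=b;cv2.imwrite('pics/c8.png',cv2.resize(z,(600,600)))
E
```

```text
(no output)
```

View pics/c8.png

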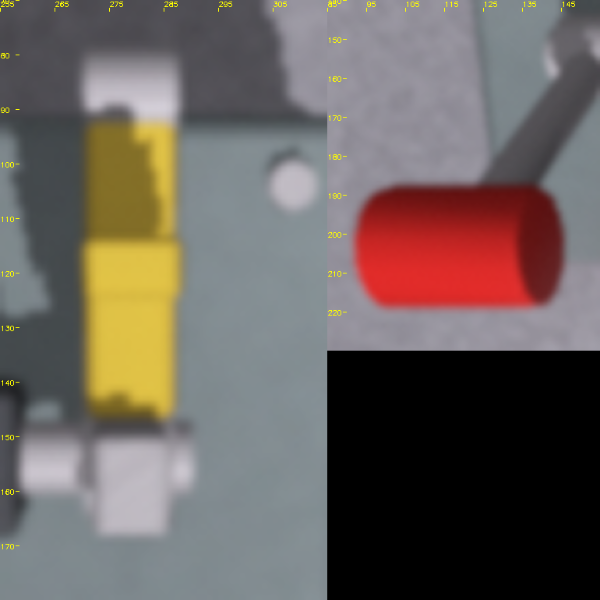

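```bash
python3 - <<'E'
from h import *
np.set_printoptions(precision=1,suppress=True)
t,s,w,b,v=load('top0'),load('scene0'),load('w_st1'),load('w_B1'),load('w_st2')
def P(n,*o): 
    X,e=tri(o); print(n,X,e)
P('handle',(w,(172.5,182.4)),(v,(118.9,203.1)),(t,(182.4,202.6)),(s,(384.,200.6)))
P('handle w',(w,(172.5,182.4)),(v,(118.9,203.1)))
P('tab w',(w,(315.9,108.4)),(v,(279.2,119.2)))
P('tab all',(w,(315.9,108.4)),(v,(279.2,119.2)),(t,(117.5,226.2)),(s,(446.5,199.5)))
print(atz(w,(315.9,108.4),204),atz(v,(279.2,119.2),204),atz(v,(278.7,159.3),180))
print(atz(w,(172.5,182.4),219),atz(v,(118.9,203.1),219))
y=lambda p,q:atz(v,p,171)
print('bar',y((270.9,130),0),y((286.8,130),0))
E
```

```text
handle [547.2 164.8 219. ] [1.1, 1.0, 1.6, 1.7]
handle w [547.5 163.5 218.7] [0.1, 0.1]
tab w [505.5 316.2 205.5] [0.1, 0.1]
tab all [504.8 318.6 200.8] [1.9, 2.4, 3.0, 2.2]
[505.6 316.4 204. ] [505.4 316.2 204. ] [541.9 308.7 180. ]
[547.5 163.6 219. ] [547.4 163.6 219. ]
bar [513.4 306.7 171. ] [516.5 321.9 171. ]
```

The tab centre is at (505.5, 316.3) with its top at 204–205 mm, and the handle is at (547.4, 163.6, 219), both consistent across the wrist views. Next I grip the tab and swing it along its arc.

```bash
python3 - <<'E'
from h import *
O=[np.pi,0,np.pi-.197]; ux=np.array([np.cos(-.197),np.sin(-.197),0])
H=np.array([505.5,316.3,0])-30*ux+[0,0,165]
def pt(th): 
    return H+ux*(30*np.cos(th)-24*np.sin(th))+np.array([0,0,30*np.sin(th)+24*np.cos(th)-18])
robot.move_ptp(pt(0)+[0,0,70],O)
print(robot.move_linear(pt(0),speed=100,f_stop=12),robot.current_tcp_pos())
robot.move_gripper(0.0); print('w',robot.current_gripper_width()*93,robot.current_contact_force())
for th in (.3,.6,.9,1.2,1.5):
    r=robot.move_linear(pt(th),speed=80,f_stop=25); print(th,r,robot.current_gripper_width()*93,robot.current_contact_force())
    if r: break
snap('scene','s_c1'); snap('wrist','w_c1'); print(robot.current_t())
crop('s_c1',340,130,150,110,5,'c9')
E
```

```text
False [506.22021445 316.40863756 171.66979141]
w 0.3441606772024848 [ 0.46757707  0.16788297 -0.01971221]
0.3 False 0.14864588725550767 [-0.03295167 -0.08527743 -0.2294967 ]
0.6 False 0.7602137479400581 [-0.97587574  0.43738904 -0.42051772]
0.9 False 0.38211412528224453 [-0.07578116 -0.64709159  1.02196107]
1.2 False 0.6601323177683148 [-0.08932363 -1.50792302  0.1334504 ]
1.5 False 0.49497101197935245 [-0.17117144 -0.4280476  -0.53312176]
29.375
```

View pics/c9.png

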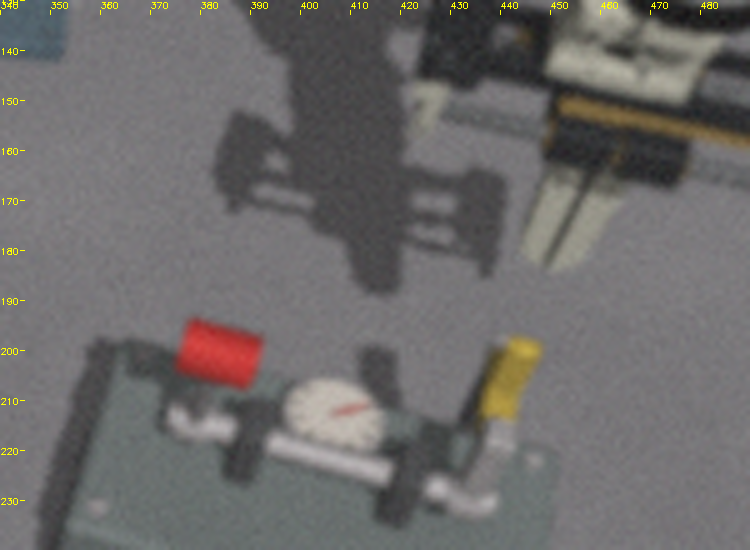

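View pics/w_c1.png

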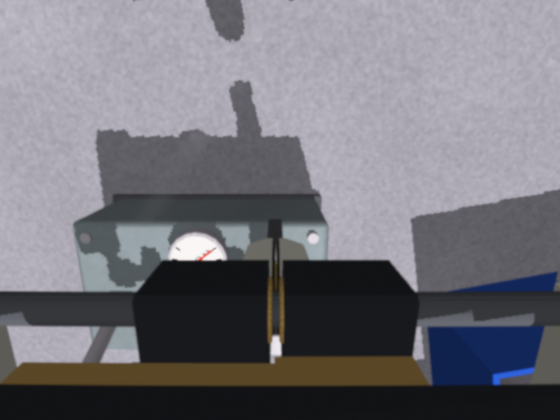

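The fingers closed fully at 0 mm, so they missed the tab and the catch is unmoved at (443,205) in the scene. I need to find out why, so I'll compare where the fingertip actually shows with the projected TCP.

```bash
python3 - <<'E'
from h import *
np.set_printoptions(precision=1,suppress=True)
p=np.array(robot.current_tcp_pos()); print(p,robot.current_eef_rot())
s,w=load('s_c1'),load('w_c1')
print('tcp in scene',proj(s,p),'wrist',proj(w,p), 'eye',w['eye'],w['orientation'])
print('tab top pred scene',proj(s,[505.5,316.3,204]),'tab bottom',proj(s,[505.5,316.3,171]),'dog',proj(s,[541.7,309,180]),'hinge',proj(s,[476,322,165]))
print('if closed tab in wrist', proj(w,[505.5,316.3,204]),proj(load('top0'),[505.5,316.3,204]),proj(load('top0'),[476,322,165]))
E
```

```text
[454.9 326.4 178.7] [3.1 0.  2.9]
tcp in scene [443.8 190.2] wrist [275.3 230.3] eye [387.1 340.1 383.6] [2.9 0.  1.4]
tab top pred scene [445.1 198.4] tab bottom [440.7 206.8] dog [440.3 215.6] hinge [441.1 199.6]
if closed tab in wrist [275.2 320.6] [119.  224.6] [121.9 240.2]
```

```bash
python3 - <<'E'
from h import *
np.set_printoptions(precision=1,suppress=True)
snap('scene','s_c2'); snap('wrist','w_c2'); snap('top','t_c2')
p=np.array(robot.current_tcp_pos()); print(p, robot.current_gripper_width())
crop('s_c2',400,140,80,100,6,'ca'); crop('w_c2',235,180,80,80,6,'cb')
a,b=cv2.imread('pics/ca.png'),cv2.imread('pics/cb.png');z=np.zeros((600,960,3),np.uint8);z[:,:480]=a;z[:480,480:]=b;cv2.imwrite('pics/cc.png',cv2.resize(z,(800,500)))
crop('t_c2',90,180,130,100,6,'cd')
E
```

```text
[455.  326.4 178.7] 0.0023428820793577206
```

View pics/cc.png

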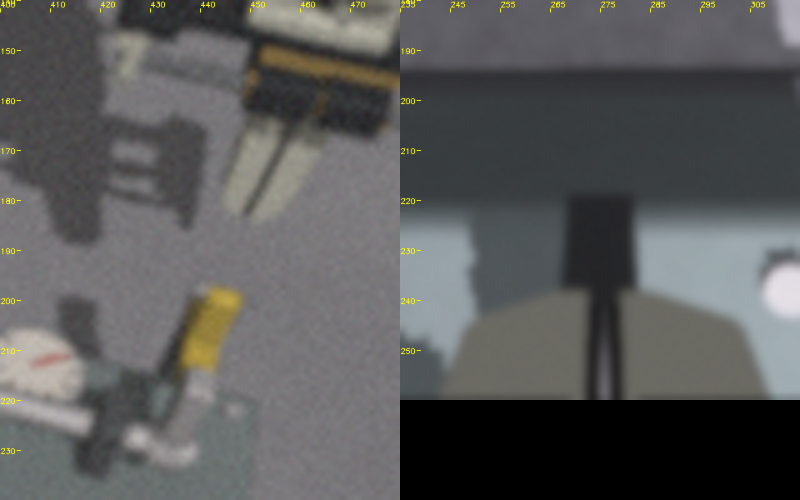

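View pics/cd.png

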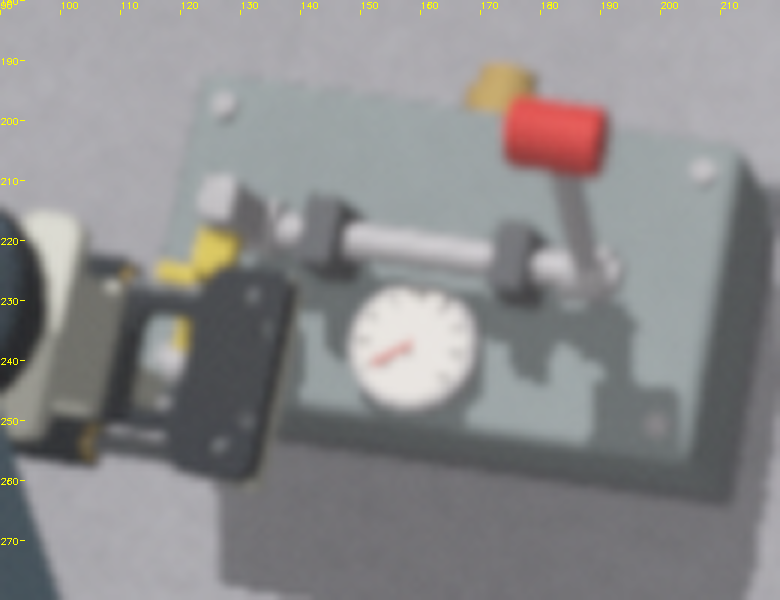

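```bash
python3 - <<'E'
from h import *
np.set_printoptions(precision=1,suppress=True)
s,w,t=load('s_c2'),load('w_c2'),load('t_c2')
for z in (160,178.7,190,200,210): print(z,atz(s,(449,183),z))
print(tri([(s,(449,183)),(w,(275,228))]))
# gripper body front corners in top view
for P in ([455,326,262],): print(proj(t,P),proj(s,P))
R_=R.from_euler('xyz',robot.current_eef_rot()).as_matrix(); p=np.array(robot.current_tcp_pos())
for dx in (-37.5,37.5):
  for dy in (-94,94): print(dx,dy,proj(t,p+R_@[dx,dy,-84]),proj(s,p+R_@[dx,dy,-84]))
s0=load('s_p2')
print('coupling place check: tcp proj', proj(s0,[521,-290.2,54.9]))
# compare wrist eye offset at time 0
for n,pp in (('w_B1',None),): d=load(n); print(d['eye'])
E
```

```text
160 [408.9 350.6 160. ]
178.7 [427.3 342.3 178.7]
190 [438.4 337.4 190. ]
200 [448.2 333.  200. ]
210 [458.  328.6 210. ]
(array([447.7, 330.4, 200.3]), [2.6, 2.6])
[104.7 242.2] [455.3 167.4]
-37.5 -94 [150.2 231.4] [413.5 168.1]
-37.5 94 [ 67.1 219.4] [497.  188.4]
37.5 -94 [143.1 265.6] [417.9 147.9]
37.5 94 [ 58.7 253. ] [497.7 166.4]
coupling place check: tcp proj [211.3 210.3]
[491.2  11.  505.3]
```

```bash
python3 - <<'E'
from h import *
np.set_printoptions(precision=1,suppress=True)
s=load('s_p1b'); T=np.array([560,-150,200]); Rm=R.from_euler('xyz',[np.pi,0,Y]).as_matrix()
for dy in (-46.5,46.5,-64,64): print(dy,proj(s,T+Rm@[0,dy,0]))
print('tcp',proj(s,T))
s=load('s_p1'); T=np.array([591,-271.8,54.8])
for dy in (-17.5,17.5,-35,35): print(dy,proj(s,T+Rm@[0,dy,0]),proj(s,T+Rm@[0,dy,-65]))
crop('s_p1b',220,120,110,100,6,'ce')
crop('s_p1',180,170,90,90,6,'cf')
w=load('w_c2'); Rt=R.from_euler('xyz',robot.current_eef_rot()).as_matrix(); p=np.array(robot.current_tcp_pos())
for dx in(-7.5,7.5):
  for dz in (0,-19,-40): print('wrist tip',dx,dz,proj(w,p+Rt@[dx,0,dz]))
E
```

```text
-46.5 [239.8 184.7]
46.5 [267.9 202.8]
-64 [234.8 181.4]
64 [273.4 206.3]
tcp [253.6 193.6]
-17.5 [206.5 227.7] [202.6 213.4]
17.5 [215.5 234.3] [212.  220.2]
-35 [202.1 224.5] [198.  210.1]
35 [220.  237.7] [216.8 223.6]
wrist tip -7.5 0 [275.2 240.6]
wrist tip -7.5 -19 [275.1 251.4]
wrist tip -7.5 -40 [275.1 265.9]
wrist tip 7.5 0 [275.2 219.2]
wrist tip 7.5 -19 [275.1 228.2]
wrist tip 7.5 -40 [275.1 240.4]
```

View pics/ce.png

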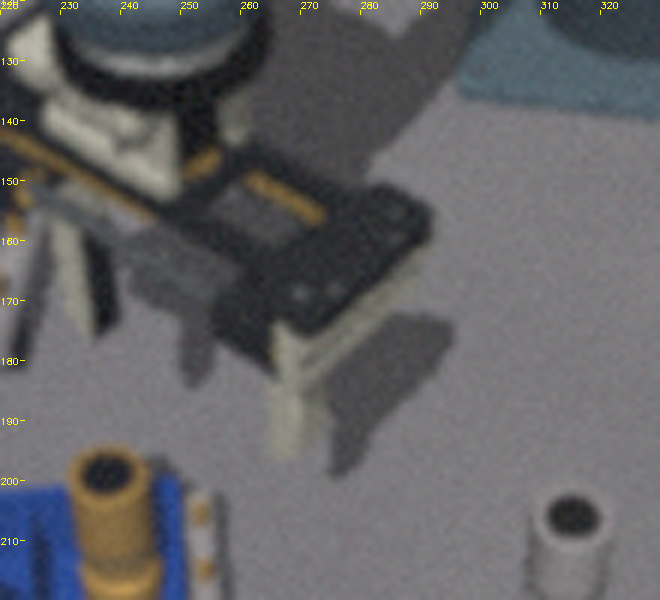

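View pics/cf.png

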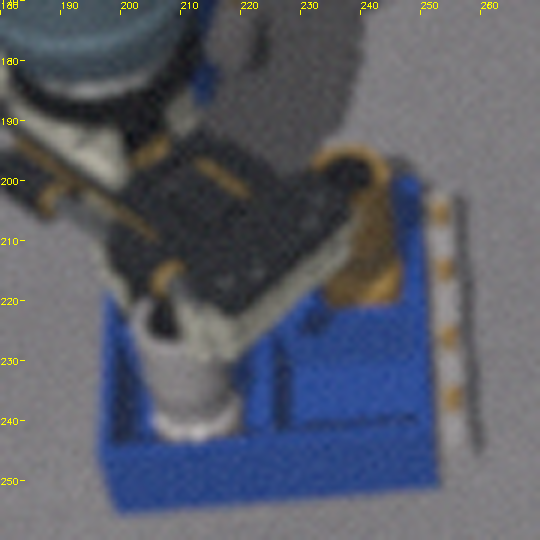

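Triangulating the fingertip from the scene and wrist views puts it about 20 mm above the reported TCP. That would explain passing over the tab and gripping the coupling near its top. I'll approach again, lower and with force guards, and check visually before closing.

```bash
python3 - <<'E'
from h import *
O=[np.pi,0,np.pi-.197]; p=np.array(robot.current_tcp_pos())
robot.move_linear(p+[0,0,55],speed=200)
robot.move_linear([507.5,316.1,240],speed=200)
robot.move_gripper(0.45)
r=robot.move_linear([507.5,316.1,158],speed=80,f_stop=6)
print(r,robot.current_tcp_pos(),robot.current_contact_force(),robot.current_gripper_width()*93)
snap('scene','s_d1'); snap('wrist','w_d1');snap('top','t_d1'); print(robot.current_t())
crop('s_d1',400,140,80,100,6,'ca'); crop('t_d1',80,180,80,100,6,'cb')
cv2.imwrite('pics/cg.png',cv2.resize(np.hstack([cv2.imread('pics/ca.png'),cv2.imread('pics/cb.png')]),(800,500)))
E
```

```text
False [507.95512032 316.28941394 158.67031907] [ 0.15277093  0.06289356 -0.36492296] 41.64393611001922
32.525
```

View pics/cg.png

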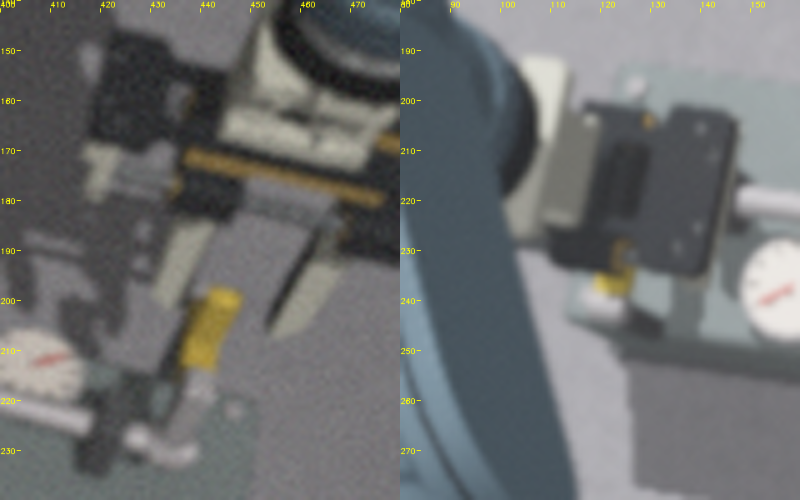

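View pics/w_d1.png

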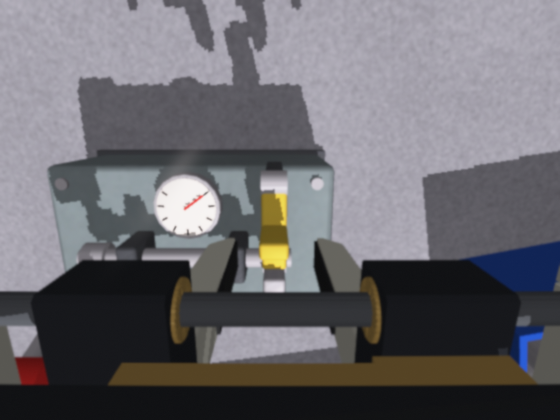

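The tips straddle the tab at (433,201) and (454,206), and only reach slightly below its top at (445,199). This confirms the tool is effectively about 20–25 mm shorter. I'll go 12 mm lower and close.

```bash
python3 - <<'E'
from h import *
w=load('w_d1'); print('tab pred in wrist',proj(w,[505.5,316.3,204]))
r=robot.move_linear([506.5,316.2,146],speed=60,f_stop=6)
print(r,robot.current_tcp_pos(),robot.current_contact_force())
robot.move_gripper(0.0)
print('w',robot.current_gripper_width()*93,robot.current_contact_force())
snap('scene','s_d2'); snap('wrist','w_d2'); print(robot.current_t())
crop('s_d2',400,140,80,100,6,'ca'); crop('w_d2',220,180,100,125,6,'cb')
a,b=cv2.imread('pics/ca.png'),cv2.imread('pics/cb.png');z=np.zeros((750,1080,3),np.uint8);z[:600,:480]=a;z[:,480:]=b;cv2.imwrite('pics/cg2.png',cv2.resize(z,(800,556)))
E
```

```text
tab pred in wrist [274.33075417 253.00685037]
False [505.9311511  315.97633005 145.17860647] [ 0.08895916 -0.29383744  0.13708027]
w 15.812469365733193 [-0.10076523 -3.77953485  1.97973167]
33.5167
```

View pics/cg2.png

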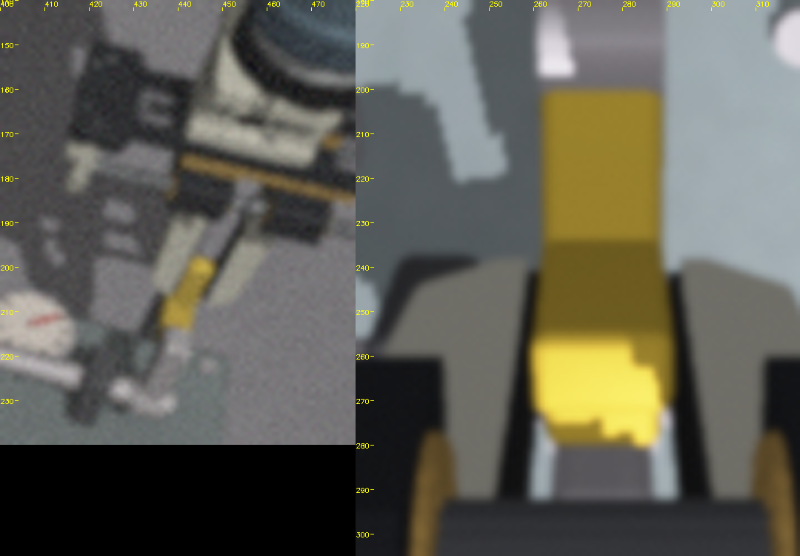

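Gripped: 15.8 mm wide on the 16 mm tab. Now the arc.

```bash
python3 - <<'E'
from h import *
ux=np.array([np.cos(-.197),np.sin(-.197),0]); p0=np.array(robot.current_tcp_pos())
def off(th): return ux*(30*np.cos(th)-24*np.sin(th)-30)+np.array([0,0,30*np.sin(th)+24*np.cos(th)-24])
for th in (.25,.5,.75,1.0,1.25,1.5):
    r=robot.move_linear(p0+off(th),speed=90,f_stop=25); print(th,r,round(robot.current_gripper_width()*93,1),robot.current_contact_force().round(1))
    if r: break
snap('scene','s_d3'); snap('wrist','w_d3'); print(robot.current_t())
crop('s_d3',400,140,80,100,6,'ca'); crop('w_d3',220,180,100,125,6,'cb')
a,b=cv2.imread('pics/ca.png'),cv2.imread('pics/cb.png');z=np.zeros((750,1080,3),np.uint8);z[:600,:480]=a;z[:,480:]=b;cv2.imwrite('pics/cg3.png',cv2.resize(z,(800,556)))
E
```

```text
0.25 False 15.9 [ 0.2 -1.8 -1.5]
0.5 False 15.7 [ 2.2 -1.7 -3.1]
0.75 False 15.5 [ 2.8 -3.7  0.6]
1.0 False 15.6 [ 2.8 -4.3  2.2]
1.25 False 15.7 [ 2.4 -4.7  5.4]
1.5 False 15.6 [-0.2 -4.4  7.8]
35.1667
```

View pics/cg3.png

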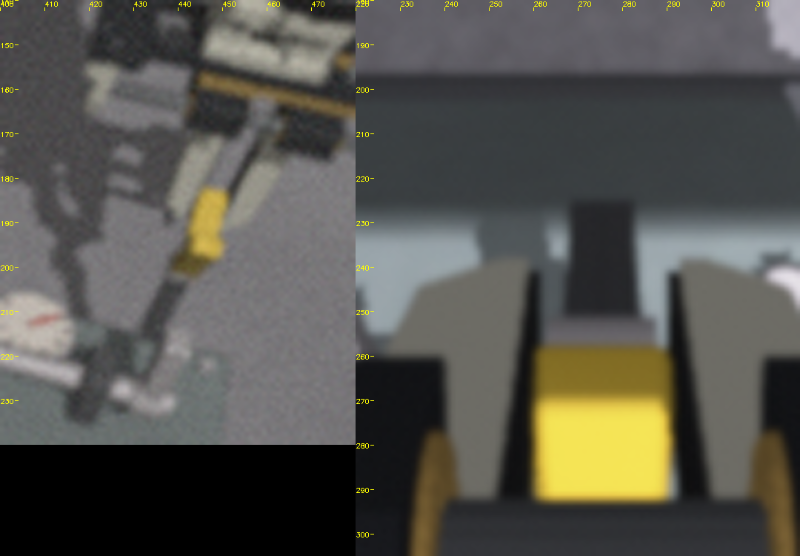

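The catch is now upright past 1.1 rad. I'll release it so it falls open, back off upwards and look.

```bash
python3 - <<'E'
from h import *
robot.move_gripper(0.5)
p=np.array(robot.current_tcp_pos())
robot.move_linear(p+[0,0,80],speed=200)
robot.move_gripper(1.0)
robot.move_linear([549,163.3,290],speed=250)
snap('scene','s_e1'); snap('wrist','w_e1'); print(robot.current_t())
crop('s_e1',340,140,130,110,5,'ca')
E
```

```text
38.3583
```

View pics/ca.png

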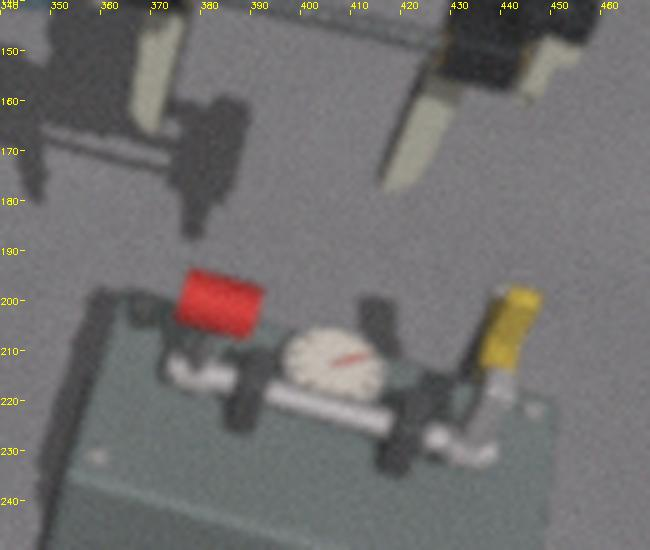

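View pics/w_e1.png

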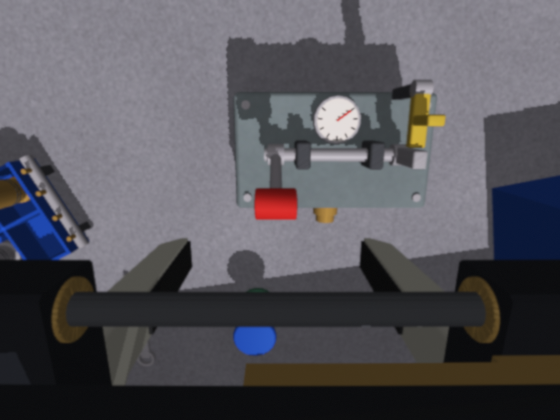

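The catch fell shut again: it is yellow at (443,205), as before. I'll compare w_d3 with the angle predictions to see how far it really turned.

```bash
python3 - <<'E'
from h import *
np.set_printoptions(precision=0,suppress=True)
w,s=load('w_d3'),load('s_d3'); ux=np.array([np.cos(-.197),np.sin(-.197),0])
H=np.array([505.5,316.3,0])-30*ux+[0,0,165]
def q(x,z,th): return H+ux*(x*np.cos(th)-z*np.sin(th))+np.array([0,0,x*np.sin(th)+z*np.cos(th)])
for th in (0,.6,.9,1.2,1.5):
    print(th,'barend top/bot',proj(w,q(56,6,th)),proj(w,q(56,-6,th)),'tabtop back/front',proj(w,q(35,39,th)),proj(w,q(25,39,th)),'tab root front',proj(w,q(25,6,th)),'| scene barend,tabtop,hinge',proj(s,q(56,0,th)),proj(s,q(30,39,th)),proj(s,H))
print(robot.current_t())
E
```

```text
0 barend top/bot [276. 343.] [276. 332.] tabtop back/front [276. 350.] [276. 334.] tab root front [276. 303.] | scene barend,tabtop,hinge [439. 216.] [445. 198.] [441. 200.]
0.6 barend top/bot [276. 358.] [276. 356.] tabtop back/front [276. 320.] [276. 299.] tab root front [276. 303.] | scene barend,tabtop,hinge [443. 205.] [448. 188.] [441. 200.]
0.9 barend top/bot [276. 353.] [276. 358.] tabtop back/front [276. 291.] [276. 273.] tab root front [276. 297.] | scene barend,tabtop,hinge [446. 199.] [448. 184.] [441. 200.]
1.2 barend top/bot [276. 336.] [276. 349.] tabtop back/front [276. 260.] [276. 246.] tab root front [276. 288.] | scene barend,tabtop,hinge [447. 192.] [448. 182.] [441. 200.]
1.5 barend top/bot [276. 309.] [276. 329.] tabtop back/front [276. 229.] [276. 222.] tab root front [276. 276.] | scene barend,tabtop,hinge [448. 186.] [447. 181.] [441. 200.]
38.3583
```

```bash
python3 - <<'E'
from h import *
crop('w_e1',390,70,70,110,6,'cb'); crop('w_e1',240,140,80,90,5,'cc2')
a,b=cv2.imread('pics/cb.png'),cv2.imread('pics/cc2.png');z=np.zeros((660,820,3),np.uint8);z[:,:420]=a;z[:450,420:]=b;cv2.imwrite('pics/ch.png',cv2.resize(z,(745,600)))
cv2.imwrite('pics/ci.png',load('w_d3')['img'])
E
```

```text
(no output)
```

View pics/ch.png

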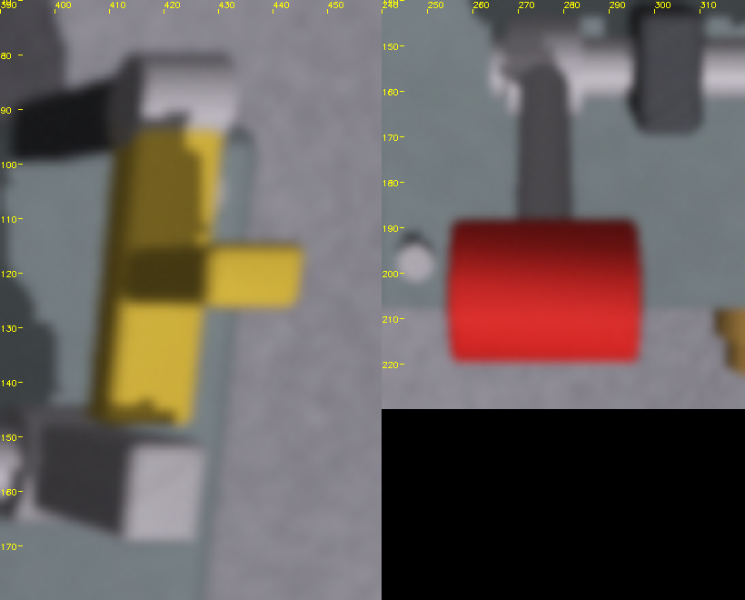

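View pics/ci.png

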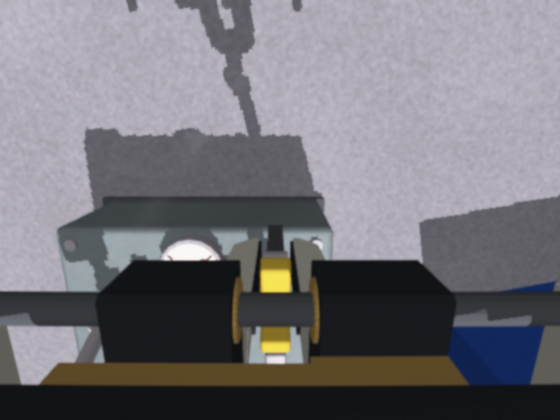

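In w_d3 the catch's end is at row ~352 and the tab top at ~280, so it only reached about 1.0 rad. It was gripped too near the top of the tab. I'll regrip lower, swing further, and check the angle before letting go.

```bash
python3 - <<'E'
from h import *
ux=np.array([np.cos(-.197),np.sin(-.197),0])
robot.move_linear([506,316.2,245],speed=250)
robot.move_gripper(0.5)
r=robot.move_linear([506,316.2,138],speed=120,f_stop=8)
print(r,robot.current_tcp_pos(),robot.current_contact_force().round(1))
robot.move_gripper(0.0); print('w',robot.current_gripper_width()*93,robot.current_contact_force().round(1))
p0=np.array(robot.current_tcp_pos())
def off(th): return ux*(30*np.cos(th)-24*np.sin(th)-30)+np.array([0,0,30*np.sin(th)+24*np.cos(th)-24])
for th in (.3,.6,.9,1.2,1.5,1.8,2.0):
    r=robot.move_linear(p0+off(th),speed=100,f_stop=25); print(th,r,round(robot.current_gripper_width()*93,1),robot.current_contact_force().round(1))
    if r: break
snap('scene','s_f1'); snap('wrist','w_f1'); print(robot.current_t())
crop('s_f1',400,140,80,100,6,'ca'); crop('w_f1',210,180,130,180,4,'cb')
a,b=cv2.imread('pics/ca.png'),cv2.imread('pics/cb.png');z=np.zeros((720,1000,3),np.uint8);z[:600,:480]=a;z[:,480:]=b;cv2.imwrite('pics/cg4.png',cv2.resize(z,(800,576)))
E
```

```text
False [506.62904141 316.43271639 138.87315937] [ 0.1  0.3 -0.5]
w 16.167036400229858 [-0.9 -3.3  2.4]
0.3 False 15.5 [ 2.7 -1.4 -0.6]
0.6 False 15.8 [ 2.7 -2.5 -1.9]
0.9 False 15.6 [ 3.9 -3.4  2.3]
1.2 False 15.7 [ 2.9 -3.2  4.8]
1.5 False 15.5 [-0.6 -2.6  7.8]
1.8 False 15.5 [-2.6 -2.9  8.3]
2.0 False 15.3 [-4.3 -1.9  9.1]
43.6583
```

View pics/cg4.png

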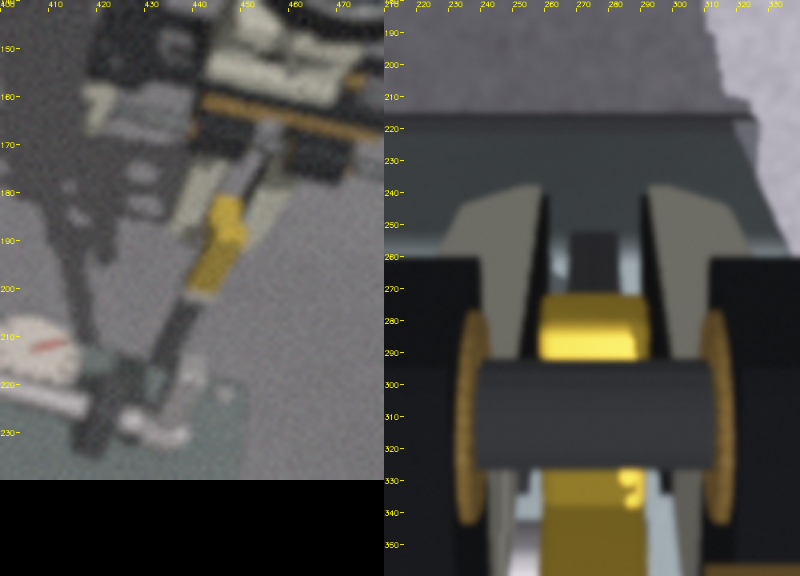

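```bash
python3 - <<'E'
from h import *
np.set_printoptions(precision=0,suppress=True)
w,s=load('w_f1'),load('s_f1'); ux=np.array([np.cos(-.197),np.sin(-.197),0])
H=np.array([505.5,316.3,0])-30*ux+[0,0,165]
def q(x,z,th): return H+ux*(x*np.cos(th)-z*np.sin(th))+np.array([0,0,x*np.sin(th)+z*np.cos(th)])
for th in (.6,.8,1.,1.2,1.4,1.6):
    print(th,'barend t/b',proj(w,q(56,6,th))[1],proj(w,q(56,-6,th))[1],'tabtop back/front',proj(w,q(35,39,th))[1],proj(w,q(25,39,th))[1],'root front/back',proj(w,q(25,6,th))[1],proj(w,q(35,6,th))[1],'hinge',proj(w,H)[1],'| scene barend b/t,tabtop b/f',proj(s,q(56,-6,th)),proj(s,q(56,6,th)),proj(s,q(35,39,th)),proj(s,q(25,39,th)))
print(robot.current_tcp_pos())
E
python3 -c "
import sys;sys.path.insert(0,'.')
from h import *
crop('s_f1',425,170,45,45,14,'cj')"
```

```text
0.6 barend t/b 413.1666091520282 407.6069204133487 tabtop back/front 378.50754650857925 354.22374587376123 root front/back 349.0132501231154 368.92173852834856 hinge 302.8893280303573 | scene barend b/t,tabtop b/f [443. 207.] [444. 203.] [448. 188.] [447. 187.]
0.8 barend t/b 413.57462737884725 412.960240618302 tabtop back/front 359.31228783665495 335.2673375225194 root front/back 346.2799667757514 366.6513143088905 hinge 302.8893280303573 | scene barend b/t,tabtop b/f [444. 203.] [446. 198.] [448. 185.] [448. 185.]
1.0 barend t/b 408.4121926557585 413.7132330669326 tabtop back/front 336.46813633552165 314.53214026468345 root front/back 341.4884311615572 361.2658208990056 hinge 302.8893280303573 | scene barend b/t,tabtop b/f [446. 199.] [447. 194.] [448. 183.] [447. 183.]
1.2 barend t/b 397.11274441216426 408.9490418633329 tabtop back/front 311.80430208980147 293.6139169413561 root front/back 334.781092013593 352.8079514545892 hinge 302.8893280303573 | scene barend b/t,tabtop b/f [447. 194.] [448. 190.] [448. 181.] [447. 182.]
1.4 barend t/b 379.7199837226102 398.0698262393353 tabtop back/front 287.3791723620062 274.0517230723362 root front/back 326.4531909834972 341.59459740231614 hinge 302.8893280303573 | scene barend b/t,tabtop b/f [448. 190.] [449. 186.] [448. 180.] [447. 182.]
1.6 barend t/b 357.09668354430596 381.07018549600355 tabtop back/front 265.08303024879086 257.08826825561414 root front/back 316.940606134337 328.2272519709623 hinge 302.8893280303573 | scene barend b/t,tabtop b/f [449. 186.] [449. 183.] [447. 180.] [446. 183.]
[442. 329. 133.]
```

View pics/cj.png

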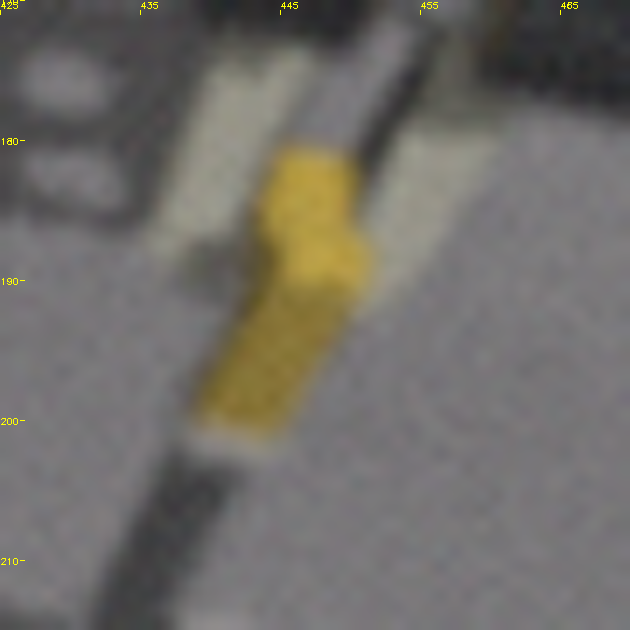

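Tab-top edges at rows 287 and 274 in the wrist view, and the bar end at row 190 in the scene, both give about 1.4 rad, past the 1.1 tipping point. I'll nudge it a bit further, release and check.

```bash
python3 - <<'E'
from h import *
ux=np.array([np.cos(-.197),np.sin(-.197),0])
p=np.array(robot.current_tcp_pos())
print(robot.move_linear(p-14*ux-[0,0,5],speed=80,f_stop=20))
robot.move_gripper(0.5)
robot.sleep(0.3)
p=np.array(robot.current_tcp_pos())
snap('scene','s_g0')
robot.move_linear(p+[0,0,125],speed=250)
robot.move_gripper(1.0)
robot.move_linear([549,163.3,275],speed=250)
snap('scene','s_g1'); snap('wrist','w_g1'); print(robot.current_t(),robot.current_tcp_pos())
crop('s_g1',340,140,130,110,5,'ca')
E
```

```text
True
47.525 [548.1133046  164.63727379 274.99909068]
```

View pics/ca.png

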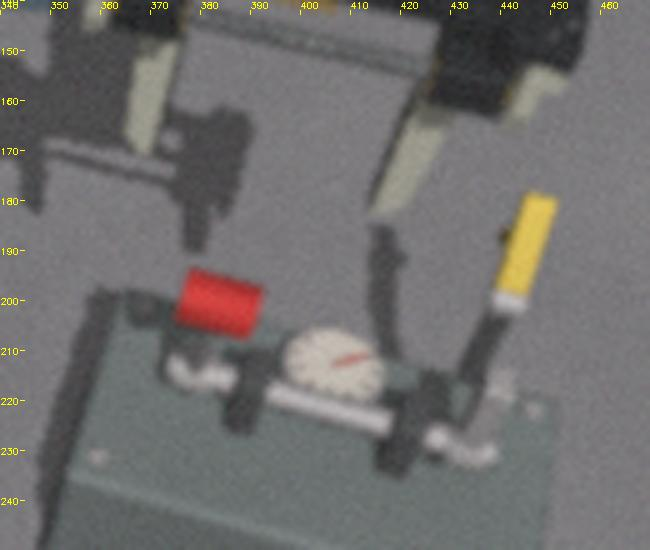

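View pics/w_g1.png

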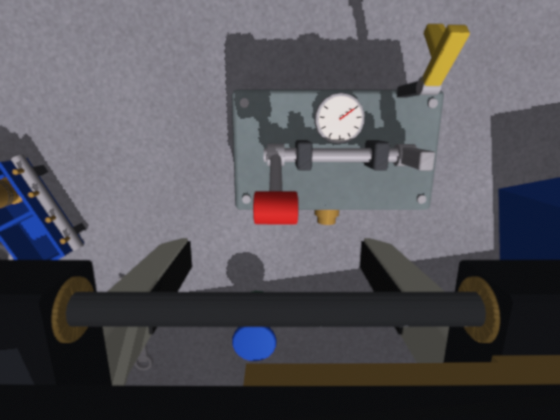

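```bash
python3 - <<'E'
from h import *
np.set_printoptions(precision=0,suppress=True)
w,s=load('w_g1'),load('s_g1'); ux=np.array([np.cos(-.197),np.sin(-.197),0])
H=np.array([505.5,316.3,0])-30*ux+[0,0,165]
def q(x,z,th): return H+ux*(x*np.cos(th)-z*np.sin(th))+np.array([0,0,x*np.sin(th)+z*np.cos(th)])
for th in (1.5,1.9,2.3): print(th,'barend',proj(w,q(56,0,th)),proj(s,q(56,0,th)),'tabtop',proj(w,q(30,39,th)))
print('handle',proj(w,[547.4,163.6,219]))
E
```

```text
1.5 barend [461.  84.] [448. 186.] tabtop [453.  33.]
1.9 barend [464.  53.] [449. 181.] tabtop [443.  25.]
2.3 barend [459.  29.] [448. 179.] tabtop [433.  28.]
handle [274. 208.]
```

```bash
python3 - <<'E'
from h import *
r=robot.move_linear([547.4,163.6,172],speed=110,f_stop=8)
print(r,robot.current_tcp_pos(),robot.current_contact_force().round(1))
snap('scene','s_h0')
robot.move_gripper(0.0); print('w',robot.current_gripper_width()*93,robot.current_contact_force().round(1))
snap('scene','s_h1'); snap('wrist','w_h1'); print(robot.current_t())
crop('s_h1',340,140,80,100,6,'ca'); crop('w_h1',210,180,130,180,4,'cb')
a,b=cv2.imread('pics/ca.png'),cv2.imread('pics/cb.png');z=np.zeros((720,1000,3),np.uint8);z[:600,:480]=a;z[:,480:]=b;cv2.imwrite('pics/ck.png',cv2.resize(z,(800,576)))
E
```

```text
False [547.9596399  163.71986048 172.80466407] [ 0.1  0.6 -0.4]
w 35.883957695781056 [ 1.7  5.2 -1.9]
49.6833
```

View pics/ck.png

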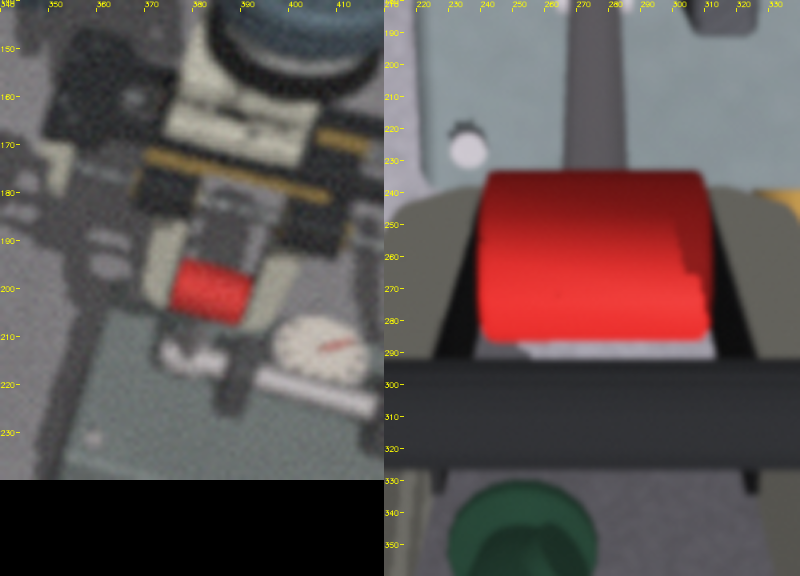

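The catch projects at its 2.3 rad stop (bar end (459,29)), and the handle is held at 35.9 mm. Now I pull along the arc.

```bash
python3 - <<'E'
from h import *
ux=np.array([np.cos(-.197),np.sin(-.197),0]); p0=np.array(robot.current_tcp_pos())
def off(th): return ux*100*(np.sin(.35-th)-np.sin(.35))+np.array([0,0,100*(np.cos(.35-th)-np.cos(.35))])
for th in (.12,.24,.36,.48,.6,.72):
    r=robot.move_linear(p0+off(th),speed=60,f_stop=25); print(th,r,round(robot.current_gripper_width()*93,1),robot.current_contact_force().round(1))
    if r: break
snap('scene','s_i1'); snap('wrist','w_i1'); snap('top','t_i1'); print(robot.current_t(),robot.current_tcp_pos()-p0,off(.72))
crop('s_i1',340,140,130,100,6,'ca')
E
```

```text
0.12 False 35.9 [ 6.1  1.9 -5.4]
0.24 False 35.9 [ 6.7  1.8 -5.8]
0.36 False 35.5 [ 8.1  1.3 -5.9]
0.48 False 36.0 [ 8.9  0.8 -3.8]
0.6 False 35.6 [ 8.8  0.5 -0.1]
0.72 False 35.6 [ 8.5 -1.7  5.9]
51.9333 [-63.84527064  12.81377595   2.22593784] [-69.08866674  13.78931374  -0.70453672]
```

View pics/ca.png

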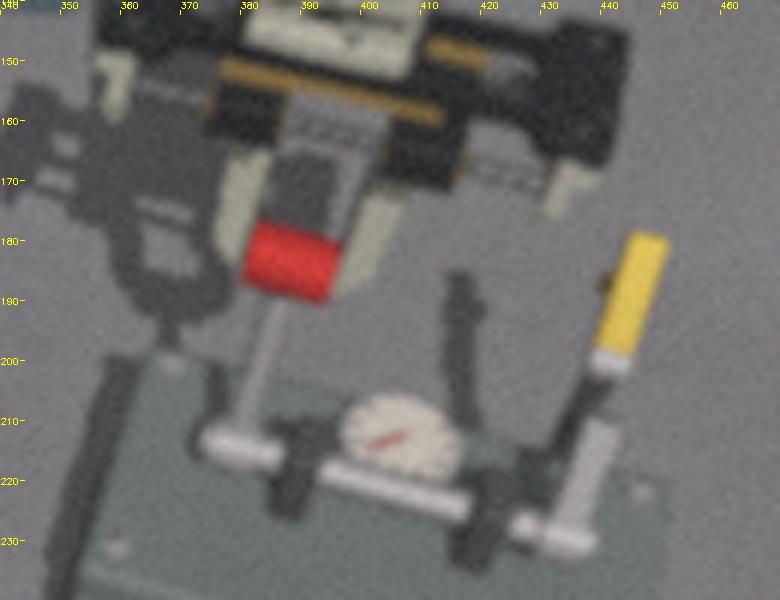

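View pics/w_i1.png

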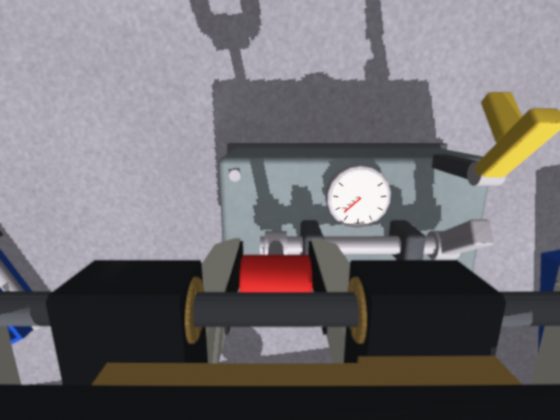

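The lever has followed but the arm lags about 5 mm under the spring load. I'll keep pulling until the force shows the end stop.

```bash
python3 - <<'E'
from h import *
ux=np.array([np.cos(-.197),np.sin(-.197),0]); p0=np.array([547.96,163.72,172.8])
def off(th): return ux*100*(np.sin(.35-th)-np.sin(.35))+np.array([0,0,100*(np.cos(.35-th)-np.cos(.35))])
for th in (.76,.80,.84,.88,.92):
    robot.move_linear(p0+off(th),speed=40); robot.sleep(.15)
    d=robot.current_tcp_pos()-p0; f=robot.current_contact_force()
    print(th,(d@ux).round(1),d[2].round(1),(f@ux).round(1),f.round(1),round(robot.current_gripper_width()*93,1))
    if f@ux>22: break
snap('scene','s_j1'); snap('wrist','w_j1'); snap('top','t_j1'); print(robot.current_t(),'full',off(.72)@ux)
crop('s_j1',340,140,130,100,6,'ca')
E
```

```text
0.76 -68.3 0.7 10.3 [10.5  0.3  3.3] 35.8
0.8 -71.8 -0.4 9.4 [9.8 0.9 8. ] 35.8
0.84 -75.3 -1.8 8.0 [8.2 0.1 9.8] 35.4
0.88 -78.8 -3.3 6.3 [ 6.4 -0.5 12.8] 35.6
0.92 -82.2 -5.0 4.9 [ 4.9 -0.4 17.4] 35.9
54.0833 full -70.45132394204133
```

View pics/ca.png

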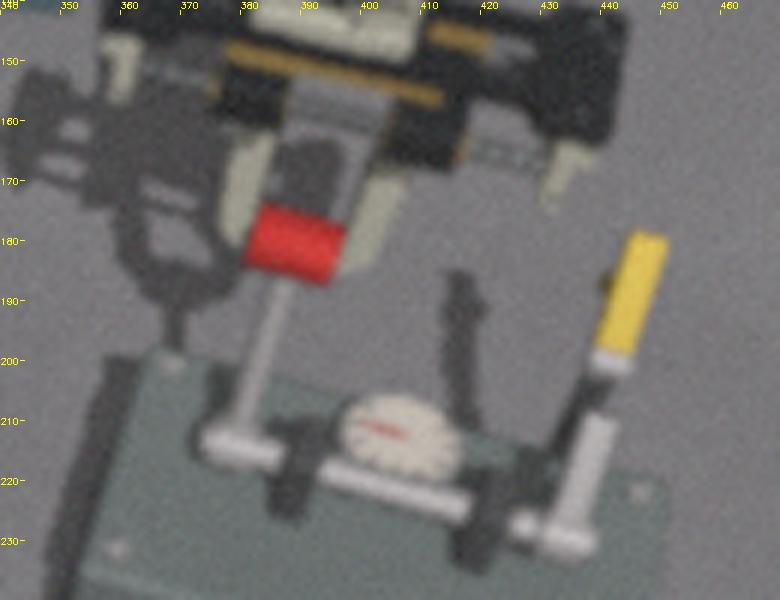

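```bash
python3 - <<'E'
from h import *
np.set_printoptions(precision=1,suppress=True)
ux=np.array([np.cos(-.197),np.sin(-.197),0]); hd=np.array([547.4,163.6,219])
def off(th): return ux*100*(np.sin(.35-th)-np.sin(.35))+np.array([0,0,100*(np.cos(.35-th)-np.cos(.35))])
for n in ('s_h1','s_i1','s_j1'):
    d=load(n); hsv=cv2.cvtColor(d['img'],cv2.COLOR_BGR2HSV); m=((hsv[...,0]<8)|(hsv[...,0]>172))&(hsv[...,1]>150)&(hsv[...,2]>80); m[:, :360]=0; m[:,420:]=0
    yy,xx=np.nonzero(m[:230]); print(n,xx.mean(),yy.mean(),len(xx))
s=load('s_j1')
for th in (0,.6,.66,.72,.78,.84): print(th,proj(s,hd+off(th)),proj(load('w_j1'),hd+off(th)),proj(load('w_i1'),hd+off(th)))
crop('w_j1',215,170,130,160,4,'ca'); crop('w_i1',215,170,130,160,4,'cb')
cv2.imwrite('pics/cl.png',cv2.resize(np.hstack([cv2.imread('pics/ca.png'),cv2.imread('pics/cb.png')]),(800,492)))
E
```

```text
s_h1 383.48 200.35333333333332 150
s_i1 388.0 183.18115942028984 138
s_j1 388.6666666666667 180.1439393939394 132
0 [383.1 200. ] [273.7 391.2] [273.7 359.9]
0.6 [387.9 182. ] [273.4 305.6] [273.4 271.2]
0.66 [388.2 180.8] [273.4 294.2] [273.3 259.8]
0.72 [388.5 179.8] [273.4 282.6] [273.3 248.5]
0.78 [388.7 178.9] [273.4 271.1] [273.3 237.1]
0.84 [388.8 178.1] [273.4 259.6] [273.3 226. ]
```

View pics/cl.png

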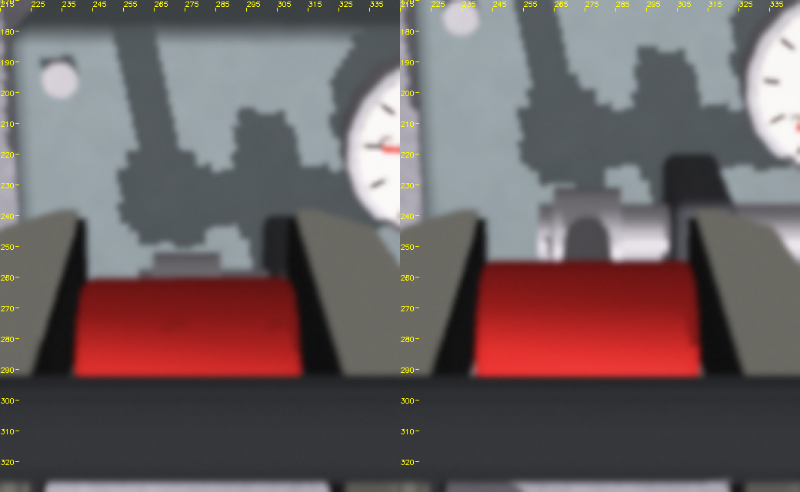

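In the scene the handle's centroid is at row 180.1, which gives about 0.70–0.72 rad. The pads have shifted some 12 mm over the barrel and are pressing it down (fz = 17 N). I'll ease that off, pull a little more along the tangent, and see whether the handle still moves.

```bash
cat >> h.py <<'E'
def red(n):
    d=snap('scene',n); hsv=cv2.cvtColor(d['img'],cv2.COLOR_BGR2HSV); m=((hsv[...,0]<8)|(hsv[...,0]>172))&(hsv[...,1]>150)&(hsv[...,2]>80); m[:, :360]=0; m[:,420:]=0
    yy,xx=np.nonzero(m[:230]); return round(xx.mean(),2),round(yy.mean(),2)
E
python3 - <<'E'
from h import *
ux=np.array([np.cos(-.197),np.sin(-.197),0]); q=np.array(robot.current_tcp_pos()); z=np.array([0,0,1])
for i,(a,b) in enumerate(((3,4),(6,4),(9,3),(12,2))):
    robot.move_linear(q-a*ux+b*z,speed=40); robot.sleep(.15)
    f=robot.current_contact_force(); d=robot.current_tcp_pos()-q
    tan=(f@ux)*.93+f[2]*.36
    print(a,b,(d@ux).round(1),d[2].round(1),f.round(1),'tan',tan.round(1),red(f's_k{i}'),round(robot.current_gripper_width()*93,1))
    if tan>20: break
snap('wrist','w_k'); snap('top','t_k'); print(robot.current_t())
E
```

```text
3 4 1.8 2.5 [ 18.5   1.  -21. ] tan 9.1 (np.float64(388.48), np.float64(180.78)) 35.8
6 4 -0.2 2.0 [ 23.3  -0.2 -28. ] tan 11.2 (np.float64(388.62), np.float64(180.59)) 35.7
9 3 -2.3 1.2 [ 24.4   0.1 -27.1] tan 12.5 (np.float64(388.69), np.float64(180.2)) 35.9
12 2 -4.7 0.4 [ 25.6   0.2 -28.1] tan 13.3 (np.float64(388.67), np.float64(179.8)) 35.5
56.1167
```

View pics/w_k.png

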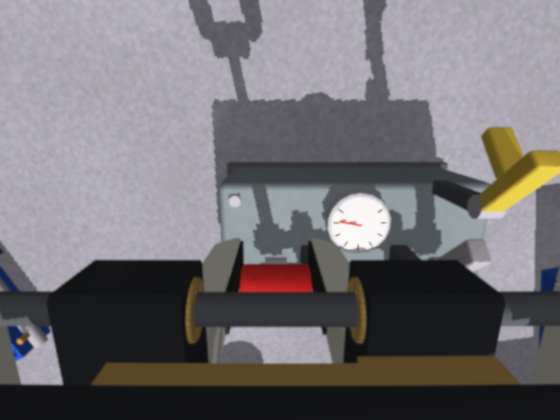

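The handle still moves with each step (180.8 → 179.8), so the stop isn't reached yet. I'll continue along the tangent with the vertical load relaxed.

```bash
python3 - <<'E'
from h import *
ux=np.array([np.cos(-.197),np.sin(-.197),0]); q=np.array(robot.current_tcp_pos()); z=np.array([0,0,1])
Q=q+4.7*ux-.4*z
for i,(a,b) in enumerate(((15,0),(18,-1.5),(21,-3),(24,-4.5),(27,-6))):
    robot.move_linear(Q-a*ux+b*z,speed=40); robot.sleep(.1)
    f=robot.current_contact_force(); d=robot.current_tcp_pos()-Q
    tan=(f@ux)*.93+f[2]*.36
    print(a,b,(d@ux).round(1),d[2].round(1),f.round(1),'tan',tan.round(1),red(f's_l{i}'),round(robot.current_gripper_width()*93,1))
    if tan>22: break
snap('wrist','w_l'); snap('top','t_l'); print(robot.current_t())
crop('s_l%d'%i,340,140,130,100,6,'ca')
E
```

```text
15 0 -4.8 0.1 [ 29.5  -1.9 -22.1] tan 19.3 (np.float64(388.75), np.float64(179.82)) 35.6
18 -1.5 -4.8 -0.0 [ 34.9  -3.4 -21. ] tan 24.9 (np.float64(388.8), np.float64(179.76)) 35.5
57.0167
```

View pics/ca.png

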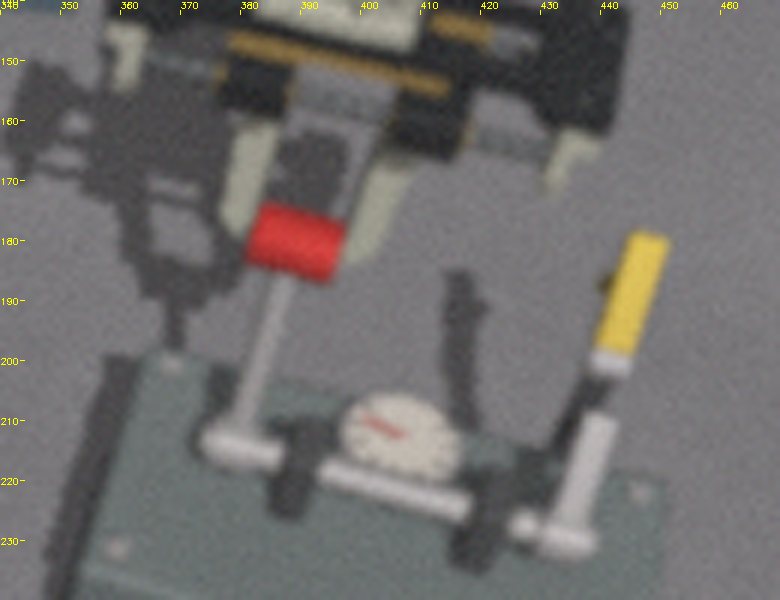

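View pics/w_l.png

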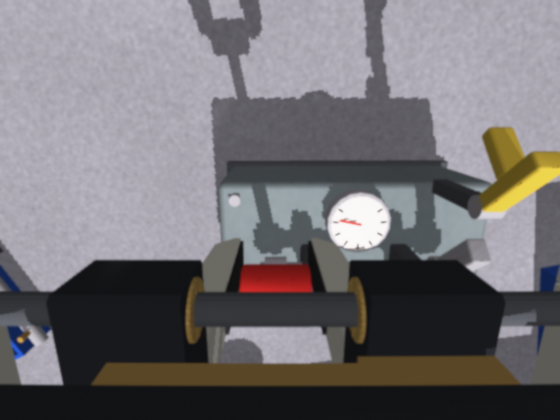

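The stop is reached: position fixed at -4.8 mm and row 179.8 while the tangential force rises from 13 to 25 N. I'll relax the upward pull, check that it holds, and check the rest of the scene.

```bash
python3 - <<'E'
from h import *
ux=np.array([np.cos(-.197),np.sin(-.197),0]); z=np.array([0,0,1])
q=np.array(robot.current_tcp_pos()); Q=q+4.8*ux
for i,(a,b) in enumerate(((16,-3.0),)):
    robot.move_linear(Q-a*ux+b*z,speed=40)
    for k in range(2):
        robot.sleep(.4)
        f=robot.current_contact_force(); d=robot.current_tcp_pos()-Q
        print(a,b,(d@ux).round(2),d[2].round(2),f.round(1),'tan',((f@ux)*.93+f[2]*.36).round(1),red(f's_m{k}'),round(robot.current_gripper_width()*93,1))
snap('top','t_m'); print(robot.current_t())
E
```

```text
16 -3.0 -4.73 -0.13 [25.3 -4.6 -7.9] tan 21.1 (np.float64(388.76), np.float64(179.67)) 35.9
16 -3.0 -4.75 -0.12 [25.1 -5.1 -7.9] tan 21.0 (np.float64(388.77), np.float64(179.86)) 35.5
58.2167
```

View pics/s_m1.png

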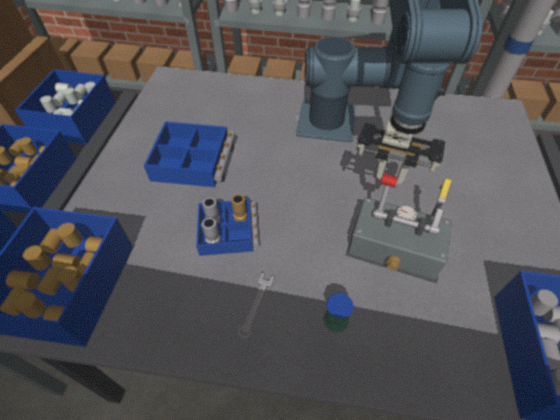

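Everything is stable. Both steel couplings stand at (210,205) and (210,228) with the brass one beside them. The valve (339,308) and spanner (258,305) haven't moved, the catch is open at (444,190), and the lever is held against its stop. Handing in.

```bash
python3 - <<'E'
from h import *
robot.hand_in(); print(robot.current_t())
E
```

```text
the job is handed in; nothing more can be done
the job is handed in; nothing more can be done
```

I handed the job in at about 58 s. Both steel couplings stand released in the blue tray, the catch is open, and the gripper still holds the lever fully pulled.

**What I did**
- **Couplings:** I set A in cell 0 and B in cell 1. Each was lowered until it touched the cell floor, then released.
- **Catch:** I flipped the yellow catch to the front. In the last wrist view it lines up with its 2.3 rad stop.
- **Lever:** I gripped the red handle by its ends and pulled it forward to the stop.

**What the last checks showed**
- **Lever at its stop:** the handle stayed put while I pulled harder. The pull rose from 13 to 25 N and I eased it to 21 N, against about 10 N from the spring. It was steady over the last 0.8 s before hand-in.
- **Rest of the scene:** the couplings stand upright, and the brass coupling, green valve and spanner look unmoved in the scene picture.

**What failed or disagreed**
- **Fingertips:** they appeared about 20–25 mm higher in the pictures than the reported tool position. Because of that, my first grip on the catch tab closed on nothing.
- **Catch:** my second try lifted it only to about 1.0 rad and it fell shut; the third, gripping lower, worked.
- **Handle grip:** the tool moved about 12–16 mm further than the handle did, so the grip is off-centre on the handle. It was not slipping any further.
- **Grip force:** the force on the fingers briefly reached about 41 N while pulling against the stop. It was on the pads, not the arm or gripper body, and I reduced it to about 27 N.

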